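Change over a bench hot plate to the next glass bars

ROBOT

A 7-joint arm with a two-finger parallel gripper is mounted at the origin on the work surface. World frame = base frame: x ahead of the robot, y to its left, z up, the work surface at z = 0. Lengths are in m, angles in rad, forces in N, time in s.
With the tool pointing down it reaches from about 0.4 to 0.875 m from the base axis. Payload 19.3 kg.
Tool frame: the origin (TCP) lies midway between the tips of the shut fingers; the grasp point (between the pads) lies 19 mm behind it (bot.pinch_z is the distance from the TCP to the grasp point, in m); z points along the fingers, y is the direction in which the jaws open and shut (so a half turn about z gives the same grasp; the last joint's range is limited). The gripper opens to 85 mm and grips with 20 to 120 N. Pads are 22 mm wide; open, the fingers measure 114 mm over their backs; the gripper's body (76 mm by 85 mm) begins 54 mm behind the grasp point. The pads swing forward as they close: fully open they stand 13 mm farther back than shut.
Start: joints at [1.143, 0.521, -0.036, 1.599, 0.021, 1.021, -0.113], TCP at [0.219, -0.585, 0.231] pointing down, gripper open.
Joint ranges: [-2.91, 2.91], [-0.3, 2.13], [-1.5, 1.42], [0.17, 2.43], [-1.26, 4.41], [0.16, 1.93], [-2.52, 2.52]. Speed limits (rad/s): [1.89, 1.89, 2.39, 2.39, 3.01, 3.01, 3.01].

INTERFACE

Orientations are given as [roll, pitch, yaw] about the fixed x, y, z axes, in that order (R = Rz(yaw) Ry(pitch) Rx(roll)).
In Python, from workcell import bot gives the robot as it stands. The module is installed in compiled form; this text tells all that it offers.
- The arm moves only by the tool move_arm, never from a script. Its argument "moves" is text: rows parted by semicolons, each of 4 numbers parted by spaces: the shift along the tool's x, y, z in mm, then the turn about the tool's z in rad. In form: dx dy dz yaw; .... A call has exactly 10 rows; each row is the pose to reach, as a shift and turn from the pose commanded when the call began, along the tool's axes at that moment; what a row does not reach only later rows make up. A row lasts 1/12 s, in which the tool goes at most 41.7 mm and 7.16 degrees, less where a joint would pass 70% of its speed; a pose out of reach is approached as far as the arm can. A call with a gripper value outside its range is refused whole. "grip" is the opening, from 0 (shut) to 1 (fully open), set as the call begins (left out, the last holds). The fingers move at their own pace and stop on an object; "grip_force" is the grip in N (left out, the last holds). Time passes only in rows, so rows that repeat a pose let the fingers close, or fill a call up. It gives the time, the measured TCP pose, the force and the opening at its end, in the units of the state.
- bot.observe(): the state, without advancing time (a new reading comes with each control period).
- bot.grab_frame(name): name is "side" or "top" or "wrist"; returns a dict with "frame" (420x560x3 uint8, red, green, blue), "z_map" (420x560 float32, m along the optical axis (not along the pixel's ray), 0 where there is no reading), "K" (3x3 intrinsics, pixels), "eye" and "attitude" of the camera in the world. Camera axes: x right, y up, looking along -z (the intrinsics and any distortion apply to the point x, -y, -z); pixel columns grow to the right and rows downward; lengths in m; the calibration is good to about 2 mm. A picture is of the moment at which its call begins.
- bot.job_done(): hands the job in, once; it reports no verdict.
Trained networks look in a picture, given as the dict that the camera call returned (one of the last four; its "shot" number tells which), for a name from the list of things; names that differ only in an ending like _2 or _b are one class to them, and where a whole thing is asked for, a point or a joint stands for the part that bears it (a point fixed in the world has none). Each returns a list of dicts, best first, with "conf" (0 to 1); they miss things now and then, are a little off and sometimes report something else, mostly with a low value. They report only what shows in the picture. A call takes as long as a camera call. They do not tell look-alikes from the thing itself.
- bot.search_frame(picture, label): "at" ([column, row] in pixels, amid what is visible of it).
- bot.pinpoint(picture, label): "at" ([column, row] in pixels: a listed point, or the origin of a listed thing).
The state is a dict: "clock": time; "qpos": joint angles; "qd": joint speeds; "joint_efforts": joint torques, N m; "position": TCP position; "tool_rot": TCP orientation; "force": force on the tool from outside, world axes, zero at the start; "moment": the same for the moment, N m; "grip_width": finger opening in m.
Only numpy, scipy, OpenCV 4.12 (cv2) and the standard library are available. Lean on these libraries where they do the work, as an engineer would, in place of code of your own. Each camera call takes 0.05 s, during which the arm holds its last target. There are 200 camera calls.

TASK

Change the hot plate over to the next batch: first take the pot off by its handle and stand it on the ceramic tile beside, then press on the beige carrier plate and draw it forward off the parking shelf until it is fully home against the front stop. Put the finished round paperweight from the plate on the grey mat and lay every square glass bar from the mat flat on the plate, none on top of another; last of all turn the heat knob clockwise as far as it goes, and leave the other things on the bench where they are.

Things in the scene. Friction and masses are not known exactly. Their poses are not given: they have to be found in the camera images.
- station: Bench hot plate: grey steel box fixed to the bench, 400 mm long (x, to the rear), 206 mm wide (y, to the left), flat deck 60 mm above the bench. Origin on the bench under the deck's middle. Front half of the deck (robot's side): dark heated field; rear half: bare parking shelf. Control panel, 140 x 82 mm, top 58 mm above the bench, on the right side (-y) beside the parking shelf, with the knob.
- stop (a point): Point on the deck at the inner face of the hot plate's front stop, on the middle line; x along the deck to the rear, y left, z up. The front stop and the two side rails (inner faces at y = +-95 mm) are guards 8 mm thick that stand 25 mm above the deck; a rear rail (inner face at x = 384 mm) stands 8 mm above it.
- plate_top (a point): Carrier plate: flat beige ceramic, 170 mm (x, along the deck) by 180 mm (y) by 10 mm thick, about 0.55 kg, loose between the side rails, at first on the parking shelf. Too wide to grip: its ground underside slides easily (friction about 0.2), its rough top grips, when pressed from above with 5 to 15 N and drawn along. Point: centre of its top face, 10 mm above the deck, z up; 85 mm from the stop when fully home (to 90 if askew).
- pot_grip (a point): Steel pot, about 0.45 kg, empty: round, 100 mm across, 80 mm high, with a rigid arched handle over the mouth. The point is the centre of the handle's wooden grip, 140 mm above the pot's underside and on its axis. The grip is a bar 62 mm long along y, 16 mm wide (x) and 16 mm high; the handle reaches out to 56 mm either side. z up.
- pot_base (a point): Centre of the same pot's underside, z up.
- tile_top (a point): Ceramic tile on the bench to the left or right of the hot plate, 180 mm square and 8 mm thick, fixed. The point is the centre of its top face; x and y along its edges, z up.
- knob (a joint): Angle of the heat control knob in rad: near 0 when off (it may start up to 0.15), grows when turned clockwise seen from above, stop at 1.4 (fully on). Turns lightly (0.03 N m) and stays where it is left.
- knob_grip (a point): Heat control knob on the hot plate's right-hand panel: a black disc 44 mm across with an upright bar across it, 42 mm long, 14 mm wide, 32 mm high. The point lies on the turning axis, 7 mm below the bar's top and 37 mm above the panel; the bar lies along this point's x axis, which turns with the knob.
- bar1_c (a point): Short square-ended bar of blue glass, 75 mm long (x), 28 by 28 mm across, 0.145 kg, lying on the grey mat at one side of the hot plate. The point is its centre. Three to five such bars are there; absent ones have no pose.
- bar2_c (a point): Short square-ended bar of blue glass, 75 mm long (x), 28 by 28 mm across, 0.145 kg, lying on the grey mat at one side of the hot plate. The point is its centre. Three to five such bars are there; absent ones have no pose.
- bar3_c (a point): Short square-ended bar of blue glass, 75 mm long (x), 28 by 28 mm across, 0.145 kg, lying on the grey mat at one side of the hot plate. The point is its centre. Three to five such bars are there; absent ones have no pose.
- bar4_c (a point): Short square-ended bar of blue glass, 75 mm long (x), 28 by 28 mm across, 0.145 kg, lying on the grey mat at one side of the hot plate. The point is its centre. Three to five such bars are there; absent ones have no pose.
- bar5_c (a point): Short square-ended bar of blue glass, 75 mm long (x), 28 by 28 mm across, 0.145 kg, lying on the grey mat at one side of the hot plate. The point is its centre. Three to five such bars are there; absent ones have no pose.
- dome_c (a point): Finished round glass paperweight with a domed top, 56 mm across, 46 mm high, straight-sided from 4 to 30 mm above its underside, 0.22 kg, at first standing on the carrier plate. The point is on its axis, 22 mm above its underside; z up.
- mat_top (a point): Thin grey mat, 270 mm (x) by 235 mm (y), flat on the bench at one side of the hot plate; the glass bars lie on it in up to three rows and two columns, each roughly along the mat's y, always with a place free. The point is the mat's centre, level with the bench.
- paddle: Graphite paddle with wooden handle, 190 mm, at the left of the bench. Leave it. Origin on the bench at about its middle.
- jack: Brass blade tool with wooden handle, 190 mm, at the right. Leave it. Origin at its middle, underside.
- jar: Glass jar with white cap, 64 mm across, 85 mm high, right rear. Leave it. Origin under its centre.
- can: Aluminium can, 66 mm across, 110 mm high, left rear. Leave it. Origin under its centre.
- marver: Small graphite block, 100 by 80 by 16 mm, left of the bench. Leave it. Origin under its centre.
Mind the look-alikes: they are no part of the job. Leave any purple, turquoise or yellow look-alike of the part that bears pot_grip alone.

How it is judged:
By the outcome, as a careful person would: the job done as asked, in the order asked, and still so for the second after the job is handed in, with the robot touching nothing.
Of bar1, bar2, bar3, bar4, bar5 only 3 to 5 are there at a start; the rules pass over those that are not, and their reading is None.
At some moment in a run one of bar1, bar2, bar3, bar4, bar5 may be knocked a few centimetres aside while the robot is not near it.
Once in a run the grip may slacken for a moment while it holds something.
It also fails if it takes over 210 s, if anything falls off the work surface, if the arm or the gripper's body presses on something with over 40 N, if the wrist force passes 120 N, or if a joint passes its speed limit or range.

## Working session

There is one attempt and no reset: what is moved stays moved. The work goes in short steps, Python scripts to look and compute and a tool call to move; the robot and the scene stay as the last step left them, time stands still between calls to the robot, and variables do not carry over. Pictures are saved under pics/ and viewed, about 12 in all and at most 16, crops included, and the job is handed in when it is done.

Besides the shell and the picture viewer there is one more tool, called as name(argument=value, ...) on one line, values as JSON. move_arm: Moves the arm, as the interface text tells. Its arguments: {"type":"object","properties":{"moves":{"type":"string"},"grip":{"type":"number"},"grip_force":{"type":"number"}},"required":["moves"]}

```bash
mkdir -p pics; cat > h.py <<'E'
import numpy as np, cv2
from workcell import bot
from scipy.spatial.transform import Rotation as R
def att(p):
    a=np.array(p["attitude"],float)
    return a if a.shape==(3,3) else R.from_euler('xyz',a).as_matrix()
def world(p,uv,z=None,d=None):
    K=np.array(p["K"]);u,v=uv
    r=np.array([(u-K[0,2])/K[0,0],-(v-K[1,2])/K[1,1],-1.])
    r=att(p)@r; e=np.array(p["eye"])
    if z is not None: return e+r*(z-e[2])/r[2]
    if d is None:
        zm=p["z_map"];d=zm[int(round(v)),int(round(u))]
    return e+r*d
def save(p,n,box=None,s=1):
    f=p["frame"][:,:,::-1]
    if box: f=f[box[1]:box[3],box[0]:box[2]]
    cv2.imwrite(f"pics/{n}.png",cv2.resize(f,None,fx=s,fy=s,interpolation=cv2.INTER_CUBIC))
def cloud(p):
    K=np.array(p["K"]);zm=p["z_map"];v,u=np.mgrid[:zm.shape[0],:zm.shape[1]]
    r=np.stack([(u-K[0,2])/K[0,0],-(v-K[1,2])/K[1,1],-np.ones(zm.shape)],-1)@att(p).T
    return np.array(p["eye"])+r*zm[...,None]
E
python3 - <<'E'
from h import *
np.set_printoptions(precision=3,suppress=True)
print(bot.observe(), bot.pinch_z)
for n in("top","side"):
    p=bot.grab_frame(n); save(p,n+"0",s=1.4); print(n,p["K"],p["eye"],p["attitude"],p.keys())
    for l in "station stop plate_top pot_grip pot_base tile_top knob_grip bar1_c dome_c mat_top paddle jack jar can marver".split():
        for q in bot.pinpoint(p,l)[:6]:
            u,v=q["at"]
            try: w=world(p,q["at"])
            except Exception as e: w=None
            print(n,l,np.round(q["at"],1),round(q["conf"],2),w)
E
```

```text
{'clock': 0.0, 'qpos': array([ 1.143,  0.522, -0.036,  1.6  ,  0.021,  1.021, -0.113]), 'qd': array([-0.002, -0.   , -0.001, -0.   ,  0.   ,  0.002,  0.   ]), 'joint_efforts': array([  0.   , -92.711,   1.98 , -36.994,   0.018,   0.008,  -0.   ]), 'position': array([ 0.219, -0.585,  0.231]), 'tool_rot': array([-3.141,  0.   ,  0.358]), 'force': array([-0.086, -0.918, -0.251]), 'moment': array([ 0.022,  0.004, -0.009]), 'grip_width': 0.08553771768696629} 0.0187
top [[416.795   0.    282.88 ]
 [  0.    416.795 206.992]
 [  0.      0.      1.   ]] [0.283 0.003 1.455] [ 0.152 -0.02  -1.543] dict_keys(['frame', 'z_map', 'K', 'eye', 'attitude', 'shot'])
top station [261.1 184.1] 0.59 [0.573 0.057 0.062]
top stop [267.7 237.1] 0.86 [0.391 0.028 0.088]
top plate_top [263.9 148.7] 0.86 [0.696 0.051 0.071]
top pot_grip [263.9 206.1] 0.9 [0.475 0.04  0.207]
top pot_grip [402.8 282.2] 0.87 [ 0.259 -0.397  0.148]
top pot_grip [144.  254.7] 0.81 [0.321 0.407 0.149]
top pot_grip [353.1 284.8] 0.69 [ 0.247 -0.242  0.146]
top pot_grip [190.3 264.7] 0.64 [0.294 0.264 0.145]
top pot_base [344.4 283.8] 
[... 1747 characters left out ...]
343.3] 0.4 [0.572 0.508 0.013]
side knob_grip [267.1 186.8] 0.43 [ 0.657 -0.098  0.089]
side dome_c [228.2 215.8] 0.5 [0.656 0.091 0.113]
side dome_c [353.7 206.8] 0.5 [ 0.415 -0.265  0.009]
side mat_top [343.  185.5] 0.6 [ 0.504 -0.333  0.002]
side paddle [175.6 385.1] 0.8 [0.43  0.555 0.021]
side jack [384.7 159.7] 0.67 [ 0.454 -0.534  0.009]
side jar [272.  171.8] 0.77 [ 0.732 -0.214  0.026]
side jar [333.  164.9] 0.67 [ 0.578 -0.374  0.03 ]
side can [170.9 262.2] 0.84 [0.716 0.294 0.039]
side can [232.5 216.9] 0.59 [0.646 0.082 0.107]
side marver [152.8 344.6] 0.85 [0.567 0.511 0.014]
side marver [384.7 157.4] 0.39 [ 0.461 -0.546  0.008]
side marver [256.3 243.6] 0.34 [0.543 0.093 0.065]
```

View pics/top0.png

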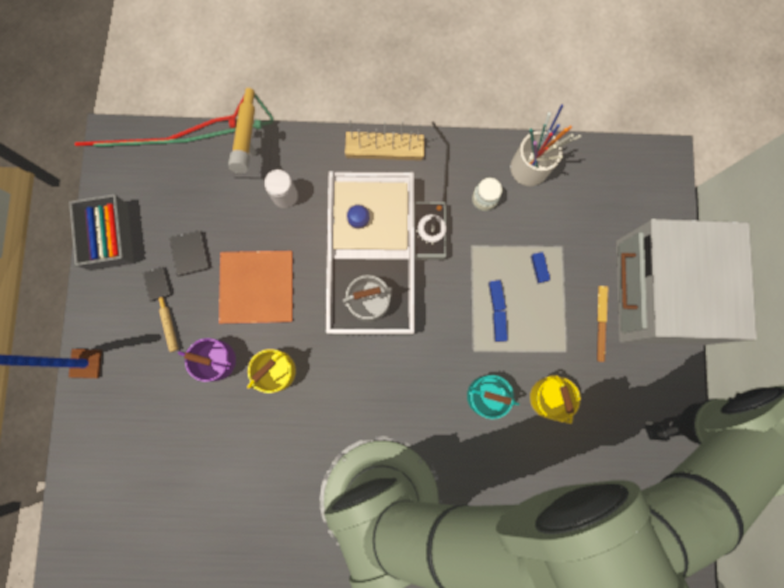

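View pics/side0.png

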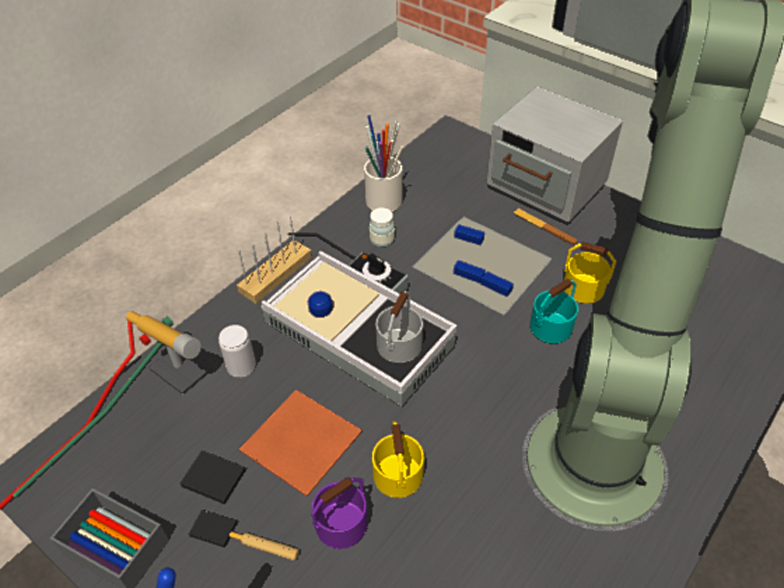

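Top picture (784×588): the steel pot is on the dark field at (367,297). Look-alikes are purple (207,360), yellow (270,370), turquoise (491,395) and yellow (555,398). The grey one on the deck is the right pot. The dome is at (358,215), the plate behind the field, the tile at (256,287), the knob at (431,230), and three bars at (540,267), (497,295) and (500,327). The side view agrees.

```bash
cat >> h.py <<'E'
def rect(P):
    (c,s,a)=cv2.minAreaRect((P[:,:2]*1000).astype(np.float32)); b=cv2.boxPoints((c,s,a))
    return np.round(c,1),np.round(s,1),round(a,1)
def fits(p,C=None):
    "rectangles of the coloured things, mm, angle deg"
    C=cloud(p) if C is None else C
    hsv=cv2.cvtColor(p["frame"],cv2.COLOR_RGB2HSV);H,S,V=[hsv[...,i].astype(int) for i in range(3)]
    z=C[...,2];ok=p["z_map"]>0
    M={"tile":(H<15)&(S>120)&(abs(z-.008)<.012),"plate":(H>12)&(H<35)&(S>25)&(V>120)&(abs(z-.07)<.008),
       "blue":(H>105)&(H<130)&(S>150)&(V>50)&(z<.16)}
    for n,m in M.items():
        k,L,st,_=cv2.connectedComponentsWithStats((m&ok).astype(np.uint8))
        for i in range(1,k):
            if st[i,4]<60: continue
            P=C[L==i]; print(n,st[i,4],rect(P),"z",np.round(np.percentile(P[:,2],[5,50,95]),3),"bbox",st[i,:4])
E
python3 - <<'E'
from h import *
np.set_printoptions(precision=3,suppress=True)
p=bot.grab_frame("top"); C=cloud(p); fits(p,C)
f=p["frame"].astype(int);z=C[...,2]
# station rails: white, z~0.085
r=(C[...,0]>.3)&(C[...,0]<.85)&(abs(C[...,1]-.05)<.16)
for lo,hi in((.075,.1),(.05,.1)):
    m=r&(z>lo)&(z<hi); 
    k,L,st,_=cv2.connectedComponentsWithStats(m.astype(np.uint8));i=1+np.argmax(st[1:,4]);print("rails",lo,st[i],rect(C[L==i]))
m=r&(z>.19)&(z<.24);print("grip",m.sum(),rect(C[m]),C[m].mean(0),C[m][:,2].max())
m=(abs(C[...,0]-.5)<.2)&(abs(C[...,1]+.33)<.2)&(z<.012)&(f.mean(-1)>110)&(f.std(-1)<20)
k,L,st,_=cv2.connectedComponentsWithStats(m.astype(np.uint8));i=1+np.argmax(st[1:,4]);print("mat",rect(C[L==i]))
m=(abs(C[...,0]-.655)<.06)&(abs(C[...,1]+.1)<.06)&(z>.085)&(z<.13);print("knob",m.sum(),C[m].mean(0),z[m].max())
hsv=cv2.cvtColor(p["frame"],cv2.COLOR_RGB2HSV)
m=(abs(C[...,0]-.47)<.06)&(abs(C[...,1]-.045)<.06)&(hsv[...,0]<20)&(hsv[...,1]>90)&(z>.15);print("gripwood",m.sum(),rect(C[m]),C[m].mean(0))
save(p,"topc",(220,110,420,270),3.9)
E
```

```text
tile 272 (array([888.8, 623.8]), array([ 37.3, 392.3]), 12.6) z [0.    0.011 0.016] bbox [ 53  84 110  20]
tile 2630 (array([504.8, 332. ]), array([180.9, 180. ]), 3.1) z [0.003 0.008 0.013] bbox [156 179  53  52]
tile 105 (array([ 390.1, -534. ]), array([22.8, 92.7]), 84.7) z [0.005 0.013 0.018] bbox [427 231   6  27]
tile 311 (array([301.9, 730.4]), array([67.9, 69. ]), 0.1) z [0.006 0.014 0.019] bbox [ 50 249  22  21]
plate 2339 (array([681.5,  49.8]), array([174.9, 191.7]), 2.1) z [0.065 0.07  0.075] bbox [236 129  57  50]
blue 132 (array([621.4, 735.3]), array([126.8,  15.9]), 12.3) z [0.033 0.039 0.044] bbox [ 62 148   7  36]
blue 128 (array([ 571.1, -380. ]), array([65.2, 25.4]), 14.0) z [0.021 0.027 0.033] bbox [381 182  11  19]
blue 120 (array([ 495.8, -270.6]), array([65.1, 23.5]), 11.5) z [0.022 0.028 0.033] bbox [351 202   9  19]
blue 124 (array([ 421.1, -278.2]), array([66., 22.]), 0.4) z [0.023 0.027 0.032] bbox [354 223   7  20]
blue 209 (array([301.3, 753.2]), array([62.1, 16. ]), 89.0) z [0.027 0.091 0.155] bbox [ 19 255  43   7]
rails 0.075 [233 122  62 116 767] (array([587.9,  48.6]), array([394.4, 205.4]), 1.3)
rails 0.05 [ 233  122   78  117 6611] (array([592.1,  19.8]), array([401.5, 262.3]), 1.5)
grip 133 (array([469. ,  45.9]), array([15.6, 94. ]), 16.1) [0.468 0.048 0.206] 0.2129406585901532
mat (array([ 500.1, -329.9]), array([399.8, 399.9]), 0.0)
knob 106 [ 0.658 -0.076  0.095] 0.10875844206488772
gripwood 84 (array([467.4,  47.2]), array([13.2, 57.9]), 15.6) [0.467 0.047 0.207]
```

View pics/topc.png

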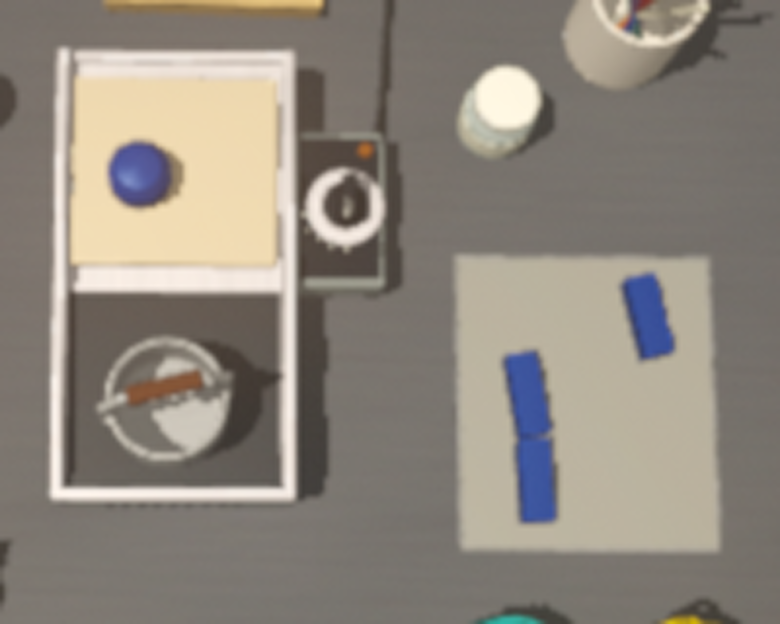

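```bash
cat >> h.py <<'E'
def deltas(way,start=None):
    "way: world x,y,z(m),yaw targets in order; prints tool-axis shift (mm) and turn per leg"
    s=bot.observe()
    if start is None: start=(*s["position"],s["tool_rot"][2])
    cur=np.array(start,float)
    for w in way:
        w=np.array(w,float);Rm=R.from_euler('xyz',[np.pi,0,cur[3]]).as_matrix()
        d=Rm.T@(w[:3]-cur[:3])*1000; t=-(w[3]-cur[3])
        print("%.0f,%.0f,%.0f,%.2f -> %.1f %.1f %.1f %.3f"%(*w[:3]*1000,w[3],*d,t)); cur=w
E
python3 -c "
from h import *
deltas([(.219,-.585,.4,.358),(.467,.047,.4,1.843),(.467,.047,.183,1.843),(.467,.047,.27,1.843),(.505,.332,.27,1.843),(.505,.332,.133,1.843)])"
```

```text
219,-585,400,0.36 -> 0.3 -0.3 -168.7 -0.000
467,47,400,1.84 -> 453.7 -505.0 -0.0 -1.485
467,47,183,1.84 -> 0.0 -0.0 217.0 -0.000
467,47,270,1.84 -> 0.0 0.0 -87.0 -0.000
505,332,270,1.84 -> 264.3 113.2 0.0 -0.000
505,332,133,1.84 -> 0.0 -0.0 137.0 -0.000
```

move_arm(moves="0 0 -169 0; 0 0 -169 0; 0 0 -169 0; 0 0 -169 0; 454 -505 -169 -1.485; 454 -505 -169 -1.485; 454 -505 -169 -1.485; 454 -505 -169 -1.485; 454 -505 -169 -1.485; 454 -505 -169 -1.485", grip=1, grip_force=60)

```text
clock: 2.48
position: [0.3105, -0.3508, 0.399]
tool_rot: [3.141, 0.001, 1.114]
force: [2.0, 0.4, -0.3]
grip_width: 0.0854
```

```bash
python3 -c "
from h import *
deltas([(.467,.047,.4,1.843)])"
```

```text
467,47,400,1.84 -> 426.0 -35.1 -1.0 -0.729
```

move_arm(moves="426 -35 0 -0.729; 426 -35 0 -0.729; 426 -35 0 -0.729; 426 -35 0 -0.729; 426 -35 0 -0.729; 426 -35 0 -0.729; 426 -35 0 -0.729; 426 -35 0 -0.729; 426 -35 0 -0.729; 426 -35 0 -0.729")

```text
clock: 3.32
position: [0.4655, 0.0359, 0.3992]
tool_rot: [3.141, 0.001, 1.836]
force: [0.4, -0.2, -0.5]
grip_width: 0.0853
```

```bash
python3 -c "
from h import *
deltas([(.467,.047,.183,1.843)])
p=bot.grab_frame('wrist');save(p,'w1',s=1);print(p['eye'],p['attitude'])
for q in bot.pinpoint(p,'pot_grip')[:2]: print(q,world(p,q['at'],z=.2))
C=cloud(p);hsv=cv2.cvtColor(p['frame'],cv2.COLOR_RGB2HSV)
m=(abs(C[...,0]-.47)<.06)&(abs(C[...,1]-.045)<.06)&(hsv[...,0]<20)&(hsv[...,1]>90)&(C[...,2]>.18);print(m.sum(),rect(C[m]),C[m].mean(0))
"
```

```text
467,47,183,1.84 -> 10.3 4.3 216.2 -0.007
[0.44795925 0.10144374 0.5421683 ] [-0.27417091 -0.00088586  0.26619409]
{'at': [278.9, 166.8], 'conf': 0.73} [0.46560278 0.04737536 0.2       ]
{'at': [56.4, 338.5], 'conf': 0.63} [ 0.27884841 -0.20186078  0.2       ]
968 (array([458.2,  45.2]), array([95.9, 62.4]), 67.2) [0.46667512 0.04689063 0.21677194]
```

move_arm(moves="10 4 100 -0.007; 10 4 180 -0.007; 10 4 216 -0.007; 10 4 216 -0.007; 10 4 216 -0.007; 10 4 216 -0.007; 10 4 216 -0.007; 10 4 216 -0.007; 10 4 216 -0.007; 10 4 216 -0.007")

```text
clock: 4.25
position: [0.4677, 0.0447, 0.1849]
tool_rot: [3.138, 0.001, 1.843]
force: [0.8, 0.6, 0.4]
grip_width: 0.0852
```

move_arm(moves="0 0 0 0; 0 0 0 0; 0 0 0 0; 0 0 0 0; 0 0 0 0; 0 0 0 0; 0 0 0 0; 0 0 0 0; 0 0 0 0; 0 0 0 0", grip=0)

```text
clock: 5.08
position: [0.4667, 0.0448, 0.1829]
tool_rot: [3.141, 0.0, 1.844]
force: [2.6, 0.2, 2.7]
grip_width: 0.0148
```

move_arm(moves="0 0 -30 0; 0 0 -60 0; 0 0 -90 0; 0 0 -90 0; 0 0 -90 0; 0 0 -90 0; 0 0 -90 0; 0 0 -90 0; 0 0 -90 0; 0 0 -90 0")

```text
clock: 5.92
position: [0.4663, 0.0448, 0.2723]
tool_rot: [-3.141, -0.0, 1.844]
force: [-0.7, -0.1, -4.2]
grip_width: 0.0148
```

move_arm(moves="20 8 0 0; 50 21 0 0; 85 37 0 0; 120 52 0 0; 155 67 0 0; 190 82 0 0; 220 95 0 0; 245 106 0 0; 260 112 0 0; 265 114 0 0")

```text
clock: 6.75
position: [0.504, 0.3339, 0.2721]
tool_rot: [-3.141, -0.002, 1.847]
force: [-0.2, -0.8, -5.5]
grip_width: 0.0148
```

move_arm(moves="0 0 10 0; 0 0 35 0; 0 0 60 0; 0 0 85 0; 0 0 105 0; 0 0 120 0; 0 0 130 0; 0 0 136 0; 0 0 138 0; 0 0 138 0")

```text
clock: 7.58
position: [0.505, 0.3303, 0.1349]
tool_rot: [3.142, 0.0, 1.843]
force: [0.2, 0.3, -5.1]
grip_width: 0.0148
```

```bash
python3 -c "
from h import *
p=bot.grab_frame('side');save(p,'s1',(120,150,520,400),1.9);print(bot.observe()['force'],bot.observe()['position'],bot.observe()['grip_width'])
"
```

```text
[ 0.70876531  0.75038023 -4.80804741] [0.50510793 0.33058622 0.13534539] 0.014828699060827488
```

View pics/s1.png

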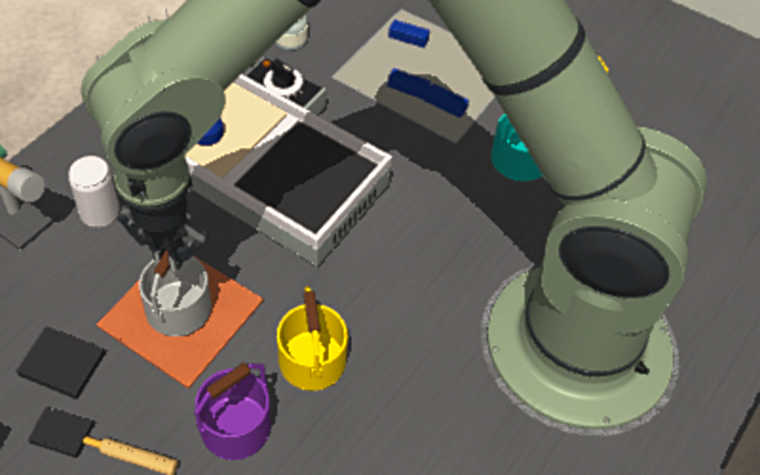

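The pot hangs just above the tile's middle (crop pixel 175,300). I'll set it down, release and rise.

move_arm(moves="0 0 1 0; 0 0 2 0; 0 0 3 0; 0 0 4 0; 0 0 4.5 0; 0 0 4.5 0; 0 0 4.5 0; 0 0 4.5 0; 0 0 4.5 0; 0 0 4.5 0")

```text
clock: 8.47
position: [0.5054, 0.3308, 0.131]
tool_rot: [3.14, -0.0, 1.843]
force: [1.6, -1.0, 6.3]
grip_width: 0.0148
```

move_arm(moves="0 0 0 0; 0 0 0 0; 0 0 0 0; 0 0 0 0; 0 0 0 0; 0 0 0 0; 0 0 0 0; 0 0 0 0; 0 0 0 0; 0 0 0 0", grip=0.7)

```text
clock: 9.3
position: [0.5048, 0.3306, 0.1303]
tool_rot: [-3.142, -0.0, 1.844]
force: [-0.2, -0.6, -0.3]
grip_width: 0.0593
```

move_arm(moves="0 0 -20 0; 0 0 -50 0; 0 0 -90 0; 0 0 -130 0; 0 0 -170 0; 0 0 -200 0; 0 0 -220 0; 0 0 -220 0; 0 0 -220 0; 0 0 -220 0")

```text
clock: 10.13
position: [0.5047, 0.3304, 0.3495]
tool_rot: [-3.141, 0.0, 1.844]
force: [0.7, 0.2, -0.8]
grip_width: 0.0599
```

```bash
python3 -c "
from h import *
p=bot.grab_frame('top');fits(p)
hsv=cv2.cvtColor(p['frame'],cv2.COLOR_RGB2HSV);C=cloud(p)
m=(abs(C[...,0]-.65)<.13)&(C[...,1]<.1)&(C[...,1]>-.02)
s=bot.observe();print(s['qpos'],s['position'],s['tool_rot'])
"
```

```text
tile 275 (array([888.7, 623.9]), array([ 35.9, 392.3]), 12.2) z [-0.     0.011  0.017] bbox [ 53  84 110  20]
tile 81 (array([587.9, 261.9]), array([54.1, 26.5]), 57.4) z [0.002 0.008 0.013] bbox [196 179  13  11]
tile 112 (array([ 389.6, -535.7]), array([24.3, 91.6]), 87.8) z [0.004 0.013 0.018] bbox [427 231   6  27]
tile 319 (array([302.4, 730.7]), array([67.5, 72.4]), 1.6) z [0.008 0.015 0.019] bbox [ 50 249  23  21]
plate 2337 (array([676.6,  51.5]), array([185.3, 188.2]), 1.5) z [0.065 0.07  0.075] bbox [236 129  56  53]
blue 103 (array([610. , 732.6]), array([102.1,  14.1]), 9.7) z [0.034 0.039 0.044] bbox [ 63 155   6  29]
blue 133 (array([ 571.8, -379.6]), array([67.1, 26.5]), 14.1) z [0.022 0.027 0.032] bbox [381 181  11  20]
blue 139 (array([ 496.2, -270.2]), array([67.8, 24.8]), 10.4) z [0.023 0.027 0.032] bbox [350 201  10  21]
blue 206 (array([301.3, 753.2]), array([58.6, 15.9]), 89.2) z [0.027 0.092 0.152] bbox [ 20 255  42   7]
[-0.18284821  0.47029378 -0.74048142  1.47446518  0.32054811  1.32257827
 -0.67535081] [0.50461788 0.33028316 0.34918344] [-3.14010110e+00  6.47521698e-04  1.84386013e+00]
```

```bash
python3 -c "
from h import *
deltas([(.733,.05,.30,1.60)])"
```

```text
733,50,300,1.60 -> -331.5 144.3 49.2 0.244
```

move_arm(moves="-35 15 0 0.05; -70 30 0 0.1; -105 46 0 0.15; -140 61 0 0.2; -175 76 0 0.244; -210 91 0 0.244; -250 109 0 0.244; -290 126 20 0.244; -325 142 40 0.244; -331 144 49 0.244", grip=0)

```text
clock: 11.02
position: [0.7345, 0.0452, 0.2974]
tool_rot: [-3.139, 0.002, 1.595]
force: [-1.1, 0.0, -0.3]
grip_width: -0.0002
```

```bash
python3 -c "
from h import *
p=bot.grab_frame('wrist');save(p,'w2',s=1.2)
C=cloud(p);hsv=cv2.cvtColor(p['frame'],cv2.COLOR_RGB2HSV);H,S,V=[hsv[...,i] for i in range(3)];z=C[...,2]
m=(H>100)&(H<135)&(S>100)&(z>.06)&(z<.13)&(C[...,0]>.5);print('dome',m.sum(),rect(C[m]),z[m].max())
m=(H>12)&(H<35)&(S>25)&(V>100)&(abs(z-.07)<.008)&(C[...,0]<.8);print('plate',m.sum(),rect(C[m]))
for l in('dome_c','plate_top','knob_grip'):
  for q in bot.pinpoint(p,l)[:2]: print(l,q,world(p,q['at']))
deltas([(.733,.05,.076,1.60)])
"
```

```text
dome 2613 (array([671.3,  77.8]), array([51.5, 51.9]), 45.5) 0.11803242758183768
plate 24878 (array([678.7,  45.5]), array([174.3, 185.4]), 1.0)
dome_c {'at': [210.5, 143.4], 'conf': 0.72} [0.67449265 0.07841028 0.11480809]
knob_grip {'at': [199.8, 307.0], 'conf': 0.57} [0.71283783 0.0568516  0.34907413]
733,50,76,1.60 -> -1.3 0.7 223.9 0.000
```

View pics/w2.png

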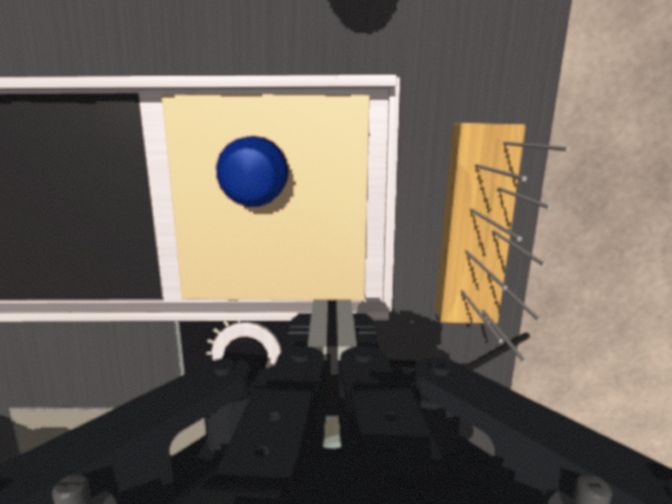

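The dome sits at about (0.672, 0.077), with clear plate behind it near image pixel (330,260). I'll press there, on the middle line.

move_arm(moves="-1 1 40 0; -1 1 80 0; -1 1 120 0; -1 1 160 0; -1 1 190 0; -1 1 208 0; -1 1 215 0; -1 1 219 0; -1 1 221 0; -1 1 221 0")

```text
clock: 12.05
position: [0.7343, 0.0503, 0.0818]
tool_rot: [3.14, -0.0, 1.6]
force: [0.2, -0.1, 0.7]
grip_width: -0.0002
```

move_arm(moves="0 0 1 0; 0 0 2 0; 0 0 3 0; 0 0 4 0; 0 0 5 0; 0 0 6 0; 0 0 6 0; 0 0 6 0; 0 0 6 0; 0 0 6 0")

```text
clock: 12.88
position: [0.7338, 0.0498, 0.0744]
tool_rot: [3.142, -0.0, 1.6]
force: [-0.1, 0.5, 0.1]
grip_width: 0.0003
```

move_arm(moves="0 0 1 0; 0 0 2 0; 0 0 3 0; 0 0 4 0; 0 0 4.5 0; 0 0 5 0; 0 0 5 0; 0 0 5 0; 0 0 5 0; 0 0 5 0")

```text
clock: 13.72
position: [0.7341, 0.0498, 0.0702]
tool_rot: [3.141, -0.0, 1.6]
force: [-3.3, -0.8, 9.3]
grip_width: -0.0
```

move_arm(moves="0 -1 0.2 0; 0 -3 0.2 0; 0 -7 0.2 0; 0 -12 0.2 0; 0 -17 0.2 0; 0 -22 0.2 0; 0 -27 0.2 0; 0 -32 0.2 0; 0 -37 0.2 0; 0 -42 0.2 0")

```text
clock: 14.55
position: [0.6927, 0.0488, 0.0702]
tool_rot: [3.139, -0.0, 1.6]
force: [3.0, 1.0, 8.1]
grip_width: 0.0002
```

```bash
cat >> h.py <<'E'
def wplate():
    p=bot.grab_frame('wrist');C=cloud(p);hsv=cv2.cvtColor(p['frame'],cv2.COLOR_RGB2HSV);H,S,V=[hsv[...,i] for i in range(3)];z=C[...,2]
    m=(H>100)&(H<135)&(S>100)&(z>.06)&(z<.13)&(C[...,0]>.35);print('dome',m.sum(),rect(C[m]),z[m].max())
    m=(H>12)&(H<35)&(S>25)&(V>100)&(abs(z-.07)<.008)&(C[...,0]<.8);print('plate',m.sum(),rect(C[m]),np.percentile(C[m][:,0],[1,99]))
    s=bot.observe();print(s['position'],s['force']);return p
E
python3 -c "
from h import *
p=wplate();save(p,'w3')"
```

```text
dome 23683 (array([665.8,  60.7]), array([ 49.8, 132.4]), 62.9) 0.1299012549961179
plate 65996 (array([674.1,  62.7]), array([229.6, 150.2]), 2.4) [0.57039136 0.72139865]
[0.69189709 0.04870009 0.07017879] [-1.51425166e+00  5.12545603e-03  6.76506796e+00]
```

```bash
python3 -c "
from h import *
p=bot.grab_frame('side');fits(p);save(p,'s2',(180,150,460,330),2.7)"
```

```text
tile 358 (array([890.8, 616.8]), array([ 38.6, 375.5]), 12.5) z [0.002 0.01  0.016] bbox [  0 260  90 104]
tile 2065 (array([504.7, 330.4]), array([187.6, 186.2]), 3.3) z [0.002 0.008 0.013] bbox [171 284  88  70]
plate 319 (array([2216.5, -332.9]), array([501.6,  41.2]), 89.9) z [0.063 0.07  0.077] bbox [ 0  0 91 44]
plate 72 (array([ 817.5, -332.4]), array([93.8, 46.6]), 42.9) z [0.063 0.069 0.077] bbox [261 132  26  10]
plate 1599 (array([639.3,  44.2]), array([177.1, 184. ]), 1.3) z [0.065 0.07  0.075] bbox [205 198  77  52]
plate 107 (array([271. , 298.6]), array([91.9, 40.8]), 41.7) z [0.063 0.07  0.077] bbox [267 332  35  16]
blue 180 (array([ 571.6, -378.8]), array([75.2, 37.4]), 11.2) z [0.006 0.024 0.031] bbox [325 161  21  14]
blue 419 (array([ 458.6, -274.9]), array([153.8,  39.3]), 5.8) z [0.006 0.025 0.033] bbox [324 186  42  26]
blue 232 (array([622. ,  83.4]), array([48.6, 47.2]), 10.7) z [0.082 0.106 0.116] bbox [231 214  16  18]
blue 278 (array([620.4, 737.3]), array([129.8,  14.3]), 11.5) z [0.033 0.038 0.044] bbox [ 50 380  42  26]
```

View pics/s2.png

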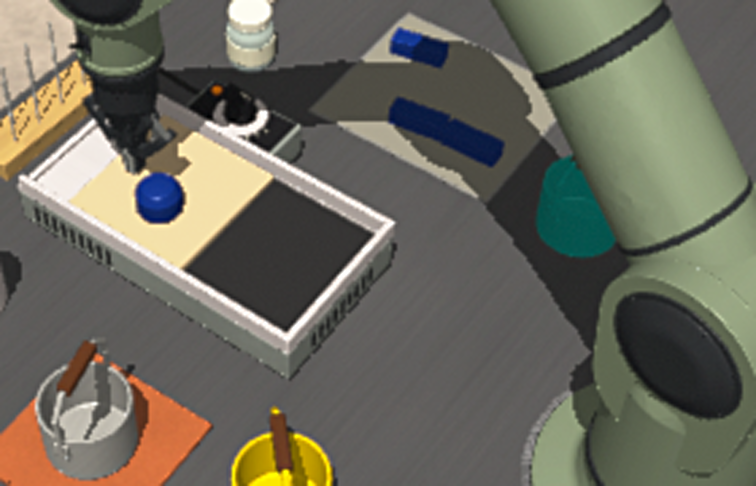

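The plate follows the finger with the dome in place (crop pixel 160,195), and the pot stands on the tile (85,420).

move_arm(moves="0 -3 0.3 0; 0 -8 0.3 0; 0 -14 0.3 0; 0 -20 0.3 0; 0 -26 0.3 0; 0 -32 0.3 0; 0 -38 0.3 0; 0 -44 0.3 0; 0 -50 0.3 0; 0 -56 0.3 0")

```text
clock: 15.48
position: [0.6371, 0.0473, 0.0701]
tool_rot: [3.138, -0.001, 1.6]
force: [4.6, 0.2, 10.8]
grip_width: 0.0003
```

move_arm(moves="0 -6 0 0; 0 -12 0 0; 0 -18 0 0; 0 -24 0 0; 0 -30 0 0; 0 -36 0 0; 0 -42 0 0; 0 -48 0 0; 0 -53 0 0; 0 -56 0 0")

```text
clock: 16.32
position: [0.581, 0.0457, 0.0701]
tool_rot: [3.138, -0.001, 1.6]
force: [3.6, 0.2, 11.7]
grip_width: 0.0
```

```bash
python3 -c "
from h import *
p=bot.grab_frame('side');fits(p);q=bot.pinpoint(p,'stop');print([(a['conf'],world(p,a['at'],z=.06)) for a in q[:2]]);print(bot.observe()['force'],bot.observe()['position'])"
```

```text
tile 361 (array([891.2, 617.4]), array([ 43.5, 374.2]), 13.4) z [0.001 0.009 0.016] bbox [  0 260  90 104]
tile 2066 (array([504. , 329.3]), array([185., 187.]), 3.1) z [0.002 0.008 0.013] bbox [171 284  88  70]
plate 308 (array([2213. , -335.9]), array([ 34.9, 516.8]), 0.1) z [0.063 0.07  0.077] bbox [ 0  0 93 44]
plate 1737 (array([526.7,  41. ]), array([175.5, 183.2]), 2.0) z [0.065 0.07  0.075] bbox [232 213  78  55]
plate 114 (array([274.7, 299.1]), array([94.2, 40.5]), 35.9) z [0.063 0.071 0.077] bbox [266 331  36  16]
blue 177 (array([ 572. , -378.9]), array([74.6, 37.2]), 18.2) z [0.007 0.024 0.032] bbox [325 161  21  14]
blue 415 (array([ 457.7, -272.6]), array([152.5,  37. ]), 5.1) z [0.007 0.024 0.032] bbox [324 187  42  25]
blue 248 (array([511.1,  81.1]), array([46.5, 44.7]), 82.5) z [0.082 0.107 0.117] bbox [259 230  17  19]
blue 277 (array([621.1, 737.7]), array([130.8,  14.3]), 11.4) z [0.033 0.039 0.043] bbox [ 50 380  42  26]
[(0.95, array([0.39894154, 0.04708934, 0.06      ]))]
[-2.4952261   0.25954164 17.80687392] [0.58071285 0.04563001 0.07007024]
```

move_arm(moves="0 -4 -0.4 0; 0 -9 -0.4 0; 0 -14 -0.4 0; 0 -19 -0.4 0; 0 -24 -0.4 0; 0 -28 -0.4 0; 0 -31 -0.4 0; 0 -34 -0.4 0; 0 -36 -0.4 0; 0 -38 -0.4 0")

```text
clock: 17.25
position: [0.543, 0.0445, 0.0701]
tool_rot: [3.139, -0.0, 1.6]
force: [2.7, 0.6, 8.9]
grip_width: 0.0002
```

move_arm(moves="0 -1 0 0; 0 -2 0 0; 0 -3 0 0; 0 -4 0 0; 0 -5 0 0; 0 -6 0 0; 0 -7 0 0; 0 -8 0 0; 0 -9 0 0; 0 -10 0 0")

```text
clock: 18.08
position: [0.5335, 0.0443, 0.0701]
tool_rot: [3.138, -0.001, 1.6]
force: [5.3, 0.7, 5.8]
grip_width: 0.0
```

```bash
python3 -c "
from h import *
p=bot.grab_frame('side');fits(p);print(bot.observe()['force'],bot.observe()['position'])"|egrep -v "tile"
```

```text
plate 303 (array([2213.4, -330.5]), array([ 43.8, 507.3]), 0.9) z [0.063 0.07  0.077] bbox [ 0  0 90 44]
plate 1642 (array([484.5,  40.1]), array([166.8, 186.1]), 1.1) z [0.065 0.07  0.074] bbox [243 220  77  53]
plate 111 (array([273. , 294.9]), array([97.5, 46.3]), 42.9) z [0.064 0.071 0.077] bbox [266 329  37  18]
blue 178 (array([ 571.1, -378.8]), array([72.7, 39.8]), 5.2) z [0.006 0.024 0.034] bbox [325 161  21  14]
blue 416 (array([ 457.5, -273.7]), array([150.1,  39.6]), 6.1) z [0.006 0.024 0.032] bbox [324 186  42  26]
blue 255 (array([466.8,  79.9]), array([48.6, 47. ]), 78.1) z [0.083 0.107 0.117] bbox [270 237  17  19]
blue 277 (array([620.3, 737.6]), array([129.9,  14.5]), 11.6) z [0.033 0.039 0.043] bbox [ 50 380  42  26]
[5.76314198 0.73435232 6.23971389] [0.53336212 0.0443346  0.07008928]
```

move_arm(moves="0 0 0.3 0; 0 0 0.5 0; 0 -1 0.5 0; 0 -2 0.5 0; 0 -3 0.5 0; 0 -4 0.5 0; 0 -5 0.5 0; 0 -6 0.5 0; 0 -6 0.5 0; 0 -6 0.5 0")

```text
clock: 18.97
position: [0.5284, 0.0443, 0.0701]
tool_rot: [3.136, -0.001, 1.6]
force: [7.8, -0.7, 12.3]
grip_width: 0.0
```

```bash
python3 -c "
from h import *
p=bot.grab_frame('side');fits(p);print(bot.observe()['force'],bot.observe()['position'])"|egrep -v "tile|3, -3"
```

```text
plate 306 (array([2214.2, -332.8]), array([509.2,  34. ]), 89.9) z [0.063 0.069 0.077] bbox [ 0  0 91 43]
plate 1614 (array([487.7,  39.5]), array([169.2, 184.9]), 1.8) z [0.065 0.07  0.075] bbox [243 220  77  53]
plate 115 (array([272.5, 294.3]), array([97.7, 47.6]), 44.4) z [0.063 0.071 0.078] bbox [266 328  37  20]
blue 178 (array([ 571.7, -379.1]), array([76.1, 35.4]), 9.9) z [0.006 0.024 0.032] bbox [325 161  21  14]
blue 420 (array([ 458.7, -273.9]), array([151.3,  37.9]), 6.1) z [0.006 0.025 0.032] bbox [324 186  42  26]
blue 257 (array([467.4,  79.6]), array([47.5, 48.8]), 86.1) z [0.083 0.107 0.117] bbox [270 237  17  19]
blue 281 (array([620.9, 737.3]), array([129.7,  14.8]), 11.5) z [0.033 0.038 0.044] bbox [ 50 380  42  26]
[ 7.76213871 -0.35603117 12.44548022] [0.52835624 0.04428874 0.07006148]
```

The plate is home: the finger slid on another 5 mm with Fx rising while the plate and dome stayed put.

move_arm(moves="0 0 -10 0; 0 0 -40 0; 0 0 -80 0; 0 0 -120 0; -15 -20 -160 0; -30 -40 -190 0; -40 -50 -210 0; -40 -50 -230 0; -40 -50 -230 0; -40 -50 -230 0")

```text
clock: 19.85
position: [0.4771, 0.0022, 0.2998]
tool_rot: [3.14, 0.001, 1.599]
force: [0.1, -0.3, -0.6]
grip_width: -0.0004
```

```bash
python3 -c "
from h import *
p=wplate();save(p,'w4',s=1.2)
C=cloud(p);hsv=cv2.cvtColor(p['frame'],cv2.COLOR_RGB2HSV);H,S,V=[hsv[...,i] for i in range(3)];z=C[...,2]
m=(H>100)&(H<135)&(S>100)&(z>.105)&(z<.13)&(C[...,0]>.35);print('dome top',rect(C[m]),C[m].mean(0))
q=bot.pinpoint(p,'dome_c')[:1];print(q,[world(p,a['at'],z=.092) for a in q])
p=bot.grab_frame('top');fits(p);print([ (a['conf'],world(p,a['at'],z=.06)) for a in bot.pinpoint(p,'stop')[:1]])
"
```

```text
dome 2677 (array([556.2,  -9.5]), array([ 51.4, 284.4]), 46.2) 0.11773307251839876
plate 26972 (array([595.4, -13.4]), array([237.5, 485. ]), 64.6) [0.39874063 0.56716866]
[0.47681884 0.00230971 0.29879407] [0.05821793 0.11960885 0.08453288]
dome top (array([472.6,  71.1]), array([49.1, 48.5]), 84.6) [0.47253071 0.07105703 0.11154676]
[{'at': [271.1, 103.8], 'conf': 0.9}] [array([0.47114808, 0.07142806, 0.092     ])]
tile 278 (array([890.2, 622.6]), array([ 36.9, 397.1]), 12.5) z [-0.     0.01   0.016] bbox [ 53  84 110  20]
tile 1719 (array([504.5, 332. ]), array([180.2, 179.8]), 3.3) z [0.002 0.008 0.013] bbox [156 179  53  52]
tile 120 (array([ 390.4, -535.3]), array([23.2, 92.5]), 86.7) z [0.005 0.013 0.018] bbox [427 231   6  27]
tile 313 (array([302.5, 730.7]), array([67.7, 69.7]), 1.6) z [0.008 0.015 0.019] bbox [ 50 249  23  21]
plate 891 (array([488.2,  84.9]), array([174.4, 109.6]), 1.6) z [0.065 0.07  0.075] bbox [235 183  34  52]
blue 134 (array([622. , 733.9]), array([126.5,  13.3]), 12.5) z [0.033 0.04  0.046] bbox [ 62 148   8  36]
blue 139 (array([ 571.2, -379.4]), array([68.9, 26. ]), 12.4) z [0.023 0.027 0.033] bbox [381 181  11  20]
blue 207 (array([301.5, 752. ]), array([16.2, 59.4]), 0.0) z [0.027 0.09  0.152] bbox [ 19 255  43   7]
[(0.63, array([0.39095837, 0.0250457 , 0.06      ]))]
```

View pics/w4.png

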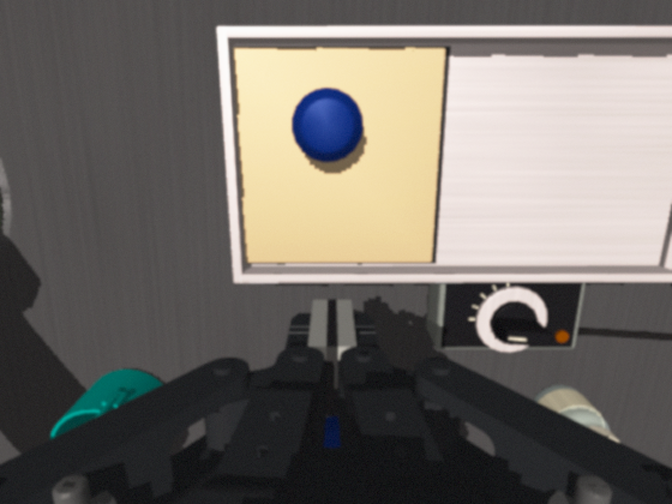

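```bash
python3 -c "
from h import *
deltas([(.472,.071,.14,1.6),(.472,.071,.066,1.6),(.472,.071,.25,1.6),(.44,-.395,.25,1.2),(.44,-.395,.0,1.2)])"
```

```text
472,71,140,1.60 -> 68.5 -2.6 157.9 0.000
472,71,66,1.60 -> 0.0 -0.0 74.0 -0.000
472,71,250,1.60 -> 0.0 0.0 -184.0 -0.000
440,-395,250,1.20 -> -464.9 -45.6 -0.0 0.400
440,-395,0,1.20 -> -0.0 -0.0 250.0 -0.000
```

move_arm(moves="20 -1 20 0; 45 -2 40 0; 69 -3 70 0; 69 -3 100 0; 69 -3 130 0; 69 -3 158 0; 69 -3 158 0; 69 -3 158 0; 69 -3 158 0; 69 -3 158 0", grip=1)

```text
clock: 20.88
position: [0.4729, 0.0714, 0.1422]
tool_rot: [3.14, -0.0, 1.6]
force: [0.4, -0.4, -0.7]
grip_width: 0.0853
```

move_arm(moves="0 0 15 0; 0 0 35 0; 0 0 55 0; 0 0 67 0; 0 0 73 0; 0 0 73 0; 0 0 73 0; 0 0 73 0; 0 0 73 0; 0 0 73 0")

```text
clock: 21.72
position: [0.4725, 0.0711, 0.0684]
tool_rot: [3.14, -0.0, 1.599]
force: [-0.4, -0.6, -0.5]
grip_width: 0.0849
```

move_arm(moves="0 0 0 0; 0 0 0 0; 0 0 0 0; 0 0 0 0; 0 0 0 0; 0 0 0 0; 0 0 0 0; 0 0 0 0; 0 0 0 0; 0 0 0 0", grip=0.3, grip_force=40)

```text
clock: 22.55
position: [0.4722, 0.0712, 0.0681]
tool_rot: [3.141, 0.0, 1.6]
force: [-1.9, -0.6, 10.8]
grip_width: 0.0544
```

move_arm(moves="0 0 -5 0; 0 0 -15 0; 0 0 -35 0; 0 0 -65 0; 0 0 -95 0; 0 0 -125 0; 0 0 -155 0; 0 0 -175 0; 0 0 -184 0; 0 0 -184 0")

```text
clock: 23.38
position: [0.4726, 0.0713, 0.2535]
tool_rot: [3.139, 0.0, 1.599]
force: [-0.6, -0.7, -1.3]
grip_width: 0.0543
```

move_arm(moves="-25 -2 0 0.02; -60 -6 0 0.05; -105 -10 0 0.09; -155 -15 0 0.13; -205 -20 0 0.17; -255 -25 0 0.22; -305 -30 0 0.26; -355 -35 0 0.3; -405 -40 0 0.35; -440 -43 0 0.38")

```text
clock: 24.22
position: [0.4437, -0.3233, 0.2501]
tool_rot: [-3.139, -0.0, 1.217]
force: [1.6, 0.1, -1.8]
grip_width: 0.0541
```

```bash
python3 -c "
from h import *
deltas([(.44,-.395,.25,1.2),(.44,-.395,.008,1.2)])
p=bot.grab_frame('top');fits(p);p=bot.grab_frame('wrist');save(p,'w5');print(bot.observe()['grip_width'])"|egrep -v tile
```

```text
440,-395,250,1.20 -> -68.6 21.4 0.1 0.017
440,-395,8,1.20 -> -0.0 -0.0 242.0 -0.000
plate 2769 (array([488.1,  44.9]), array([171.9, 190.9]), 1.7) z [0.065 0.07  0.075] bbox [235 184  58  51]
blue 133 (array([621.8, 734.9]), array([126.8,  14.8]), 11.7) z [0.034 0.039 0.045] bbox [ 62 148   7  37]
blue 131 (array([ 570.9, -379.7]), array([68.6, 27. ]), 13.1) z [0.023 0.027 0.033] bbox [381 181  11  20]
blue 122 (array([ 495.4, -270.8]), array([65.6, 22.7]), 10.5) z [0.023 0.028 0.032] bbox [351 202   9  19]
blue 134 (array([ 421.1, -277.7]), array([66.7, 23.8]), 4.8) z [0.023 0.028 0.033] bbox [353 223   9  20]
blue 209 (array([301.3, 753. ]), array([56.2, 16. ]), 88.9) z [0.026 0.091 0.155] bbox [ 19 255  43   7]
0.05461318162406633
```

move_arm(moves="-35 11 0 0.01; -69 21 5 0.017; -69 21 35 0.017; -69 21 70 0.017; -69 21 105 0.017; -69 21 140 0.017; -69 21 170 0.017; -69 21 195 0.017; -69 21 215 0.017; -69 21 225 0.017")

```text
clock: 25.15
position: [0.4392, -0.3917, 0.0227]
tool_rot: [-3.137, -0.002, 1.204]
force: [-0.1, 0.6, -1.8]
grip_width: 0.0544
```

move_arm(moves="0 0 6 0; 0 0 11 0; 0 0 15 0; 0 0 18 0; 0 0 20 0; 0 0 21 0; 0 0 21 0; 0 0 21 0; 0 0 21 0; 0 0 21 0")

```text
clock: 25.98
position: [0.441, -0.3936, 0.006]
tool_rot: [3.141, 0.0, 1.203]
force: [-0.2, -0.2, -1.4]
grip_width: 0.0541
```

move_arm(moves="0 0 1 0; 0 0 2 0; 0 0 3 0; 0 0 4 0; 0 0 5 0; 0 0 5 0; 0 0 5 0; 0 0 5 0; 0 0 5 0; 0 0 5 0")

```text
clock: 26.82
position: [0.441, -0.3935, 0.0007]
tool_rot: [3.142, -0.0, 1.203]
force: [1.0, 0.0, -2.2]
grip_width: 0.0542
```

move_arm(moves="0 0 -1 0; 0 0 -1 0; 0 0 -1 0; 0 0 -1 0; 0 0 -1 0; 0 0 -1 0; 0 0 -1 0; 0 0 -1 0; 0 0 -1 0; 0 0 -1 0", grip=1)

```text
clock: 27.65
position: [0.4409, -0.3935, 0.0017]
tool_rot: [-3.142, -0.0, 1.203]
force: [-0.1, 0.8, 0.2]
grip_width: 0.0853
```

move_arm(moves="0 0 -10 0; 0 0 -30 0; 0 0 -60 0; 0 0 -100 0; 0 0 -140 0; 0 0 -180 0; 0 0 -220 0; 0 0 -250 0; 0 0 -270 0; 0 0 -270 0")

```text
clock: 28.48
position: [0.4421, -0.3942, 0.277]
tool_rot: [3.135, 0.002, 1.203]
force: [-0.1, 0.8, -0.1]
grip_width: 0.0856
```

```bash
python3 -c "
from h import *
p=bot.grab_frame('wrist');save(p,'w6',s=1.2);C=cloud(p)
hsv=cv2.cvtColor(p['frame'],cv2.COLOR_RGB2HSV);H,S,V=[hsv[...,i] for i in range(3)]
m=((H>105)&(H<130)&(S>150)&(C[...,2]<.06)&(C[...,2]>.02)).astype(np.uint8)
k,L,st,_=cv2.connectedComponentsWithStats(m)
for i in range(1,k):
  if st[i,4]>200: print(st[i],rect(C[L==i]),C[L==i][:,2].max())
p=bot.grab_frame('side');fits(p)
"|grep -v tile
```

```text
[ 249    8   71   63 1911] (array([ 498.1, -275.4]), array([72.5, 26.5]), 10.7) 0.031286546521117786
[ 184   55   70   47 1208] (array([ 422.2, -286.4]), array([72.4, 21.5]), 1.9) 0.03089195935276423
[ 349   86   72   60 1861] (array([ 572.5, -383.7]), array([73.4, 27.2]), 14.1) 0.031059856062471303
[ 250  144   48   48 1744] (array([ 442.3, -391.7]), array([51. , 51.4]), 69.5) 0.047661890435383714
plate 321 (array([2218.2, -332.5]), array([507.8,  45.1]), 88.5) z [0.063 0.07  0.077] bbox [ 0  0 91 44]
plate 81 (array([ 817.5, -325.3]), array([89.3, 37.7]), 35.2) z [0.063 0.069 0.077] bbox [261 132  25   9]
plate 97 (array([ 274.3, -396.9]), array([ 53.7, 106.9]), 18.0) z [0.063 0.07  0.077] bbox [404 181  20  25]
plate 2368 (array([488.1,  40.2]), array([169.7, 185.8]), 1.4) z [0.065 0.07  0.075] bbox [243 213  76  60]
plate 114 (array([275.2, 299.9]), array([94.5, 42.6]), 34.0) z [0.064 0.07  0.077] bbox [266 331  36  17]
blue 178 (array([ 571.7, -379.3]), array([76. , 34.3]), 11.6) z [0.008 0.025 0.032] bbox [325 161  21  14]
blue 185 (array([ 437.5, -383.1]), array([50.3, 48. ]), 72.3) z [0.012 0.035 0.046] bbox [360 173  15  16]
blue 400 (array([ 458.1, -274.3]), array([151.3,  38.4]), 5.3) z [0.008 0.025 0.033] bbox [325 187  41  24]
blue 280 (array([621.6, 737.8]), array([131.7,  14.6]), 11.4) z [0.033 0.038 0.043] bbox [ 50 380  42  26]
```

View pics/w6.png

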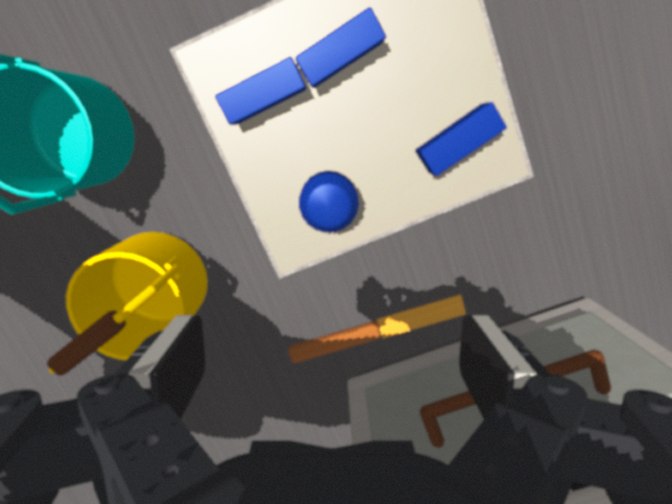

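The dome stands on the mat at (328,202), clear of the bars. The bars are at (461,140), (340,45) and (260,92), with nothing stacked. Next is the rear bar.

```bash
python3 -c "
from h import *
deltas([(.572,-.383,.12,.24),(.572,-.383,.003,.24),(.572,-.383,.2,.24),(.441,.087,.2,1.6),(.441,.087,.074,1.6)])"
```

```text
572,-383,120,0.24 -> 57.0 118.5 152.7 0.963
572,-383,3,0.24 -> 0.0 -0.0 117.0 -0.000
572,-383,200,0.24 -> -0.0 0.0 -197.0 -0.000
441,87,200,1.60 -> -15.5 -487.7 -0.0 -1.360
441,87,74,1.60 -> 0.0 -0.0 126.0 -0.000
```

move_arm(moves="20 40 20 0.12; 40 80 40 0.24; 57 118 60 0.36; 57 118 80 0.48; 57 118 100 0.6; 57 118 120 0.72; 57 118 135 0.84; 57 118 150 0.963; 57 118 152 0.963; 57 118 152 0.963")

```text
clock: 29.42
position: [0.5708, -0.382, 0.1182]
tool_rot: [-3.14, 0.002, 0.244]
force: [-0.5, 0.4, 0.9]
grip_width: 0.0852
```

```bash
python3 -c "
from h import *
deltas([(.572,-.383,.003,.24)]);print(bot.observe()['qpos'])"
```

```text
572,-383,3,0.24 -> 0.9 1.2 115.2 0.004
[ 0.62311047  0.74683153 -0.19538455  1.50059188  0.16741924  0.91361652
 -0.95098876]
```

move_arm(moves="1 1 25 0; 1 1 55 0; 1 1 80 0; 1 1 98 0; 1 1 108 0; 1 1 114 0; 1 1 115 0; 1 1 115 0; 1 1 115 0; 1 1 115 0")

```text
clock: 30.25
position: [0.5733, -0.3839, 0.006]
tool_rot: [3.14, -0.001, 0.24]
force: [-0.0, 0.5, 1.2]
grip_width: 0.0854
```

move_arm(moves="0 0 0 0; 0 0 0 0; 0 0 0 0; 0 0 0 0; 0 0 0 0; 0 0 0 0; 0 0 0 0; 0 0 0 0; 0 0 0 0; 0 0 0 0", grip=0.1, grip_force=50)

```text
clock: 31.08
position: [0.5729, -0.3836, 0.005]
tool_rot: [3.141, -0.0, 0.24]
force: [-1.2, 0.2, 5.3]
grip_width: 0.0272
```

move_arm(moves="0 0 -10 0; 0 0 -30 0; 0 0 -60 0; 0 0 -95 0; 0 0 -130 0; 0 0 -160 0; 0 0 -180 0; 0 0 -195 0; 0 0 -195 0; 0 0 -195 0")

```text
clock: 31.92
position: [0.5728, -0.3836, 0.2004]
tool_rot: [3.141, -0.001, 0.24]
force: [0.3, -1.2, -2.0]
grip_width: 0.0273
```

```bash
python3 -c "
from h import *
deltas([(.441,.087,.2,1.6),(.441,.087,.074,1.6)]);print(bot.observe()['qpos'])"
```

```text
441,87,200,1.60 -> -16.3 -488.4 0.4 -1.360
441,87,74,1.60 -> 0.0 -0.0 126.0 -0.000
[ 0.62869623  0.6611141  -0.20527229  1.43466548  0.14412401  1.0595498
 -0.93599224]
```

```bash
python3 -c "
from h import *
deltas([(.47,-.02,.2,1.35),(.441,.087,.2,1.6),(.441,.087,.077,1.6)])"
```

```text
470,-20,200,1.35 -> -13.5 -377.6 0.4 -1.110
441,87,200,1.60 -> 98.1 -51.7 -0.0 -0.250
441,87,77,1.60 -> 0.0 -0.0 123.0 -0.000
```

move_arm(moves="-1 -20 0 -0.06; -2 -55 0 -0.17; -4 -95 0 -0.29; -5 -135 0 -0.41; -7 -175 0 -0.53; -8 -215 0 -0.65; -10 -255 0 -0.77; -11 -295 0 -0.88; -12 -340 0 -1; -13.5 -377 0 -1.11")

```text
clock: 32.75
position: [0.4685, -0.0188, 0.1989]
tool_rot: [-3.14, 0.0, 1.356]
force: [0.8, 0.7, -0.9]
grip_width: 0.0269
```

move_arm(moves="30 -16 0 -0.1; 60 -32 0 -0.2; 85 -45 0 -0.25; 98 -52 0 -0.25; 98 -52 10 -0.25; 98 -52 35 -0.25; 98 -52 65 -0.25; 98 -52 90 -0.25; 98 -52 105 -0.25; 98 -52 110 -0.25")

```text
clock: 33.58
position: [0.439, 0.0857, 0.0868]
tool_rot: [-3.137, 0.0, 1.6]
force: [-1.2, -0.6, -1.7]
grip_width: 0.0268
```

```bash
python3 -c "
from h import *
deltas([(.441,.087,.075,1.6)]);print(bot.observe()['grip_width'],bot.observe()['force'])
p=bot.grab_frame('side');save(p,'s3',(200,130,440,310),3.1);fits(p)"|grep -v tile
```

```text
441,87,75,1.60 -> 1.2 2.0 11.8 -0.000
0.026759178308272274 [-1.22060246 -0.62230336 -1.74257447]
plate 305 (array([2219.2, -328.4]), array([499.5,  51.8]), 90.0) z [0.063 0.07  0.077] bbox [ 0  0 90 44]
plate 755 (array([487. ,  82.7]), array([170.5,  98.7]), 0.4) z [0.065 0.07  0.074] bbox [243 228  57  45]
plate 156 (array([419.8,  -6.7]), array([34.2, 83.2]), 4.6) z [0.066 0.07  0.075] bbox [300 234  19  19]
plate 122 (array([273.4, 295.4]), array([97.3, 45.5]), 41.4) z [0.063 0.07  0.078] bbox [266 329  37  18]
blue 190 (array([ 437.4, -381.7]), array([47.5, 46.9]), 82.9) z [0.01  0.034 0.046] bbox [360 174  15  15]
blue 415 (array([ 457.6, -273.6]), array([150.7,  37.5]), 4.9) z [0.007 0.024 0.032] bbox [325 187  41  25]
blue 153 (array([437.9, 101.4]), array([27.9, 55.7]), 10.2) z [0.092 0.107 0.113] bbox [274 246  12  20]
blue 280 (array([621.7, 737.6]), array([130.8,  14.3]), 11.2) z [0.032 0.039 0.043] bbox [ 50 380  42  26]
```

move_arm(moves="1 1 3 0; 1 1 6 0; 1 1 8 0; 1 1 10 0; 1 1 11 0; 1 1 12 0; 1 1 12 0; 1 1 12 0; 1 1 12 0; 1 1 12 0")

```text
clock: 34.47
position: [0.4419, 0.0875, 0.0778]
tool_rot: [3.141, -0.0, 1.6]
force: [-0.4, 0.2, -1.5]
grip_width: 0.0271
```

move_arm(moves="0 0 0 0; 0 0 0 0; 0 0 0 0; 0 0 0 0; 0 0 0 0; 0 0 0 0; 0 0 -10 0; 0 0 -40 0; 0 0 -80 0; 0 0 -115 0", grip=0.5)

```text
clock: 35.3
position: [0.4411, 0.088, 0.195]
tool_rot: [-3.14, -0.001, 1.601]
force: [1.4, 0.4, -0.1]
grip_width: 0.0426
```

```bash
python3 -c "
from h import *
deltas([(.47,-.03,.2,1.15),(.497,-.273,.15,.19),(.497,-.273,.005,.19)])
p=bot.grab_frame('top');fits(p);save(p,'t3',(220,160,420,270),3.9)"|grep -v tile
```

```text
470,-30,200,1.15 -> -118.8 25.3 -5.0 0.451
497,-273,150,0.19 -> -210.8 123.9 50.0 0.960
497,-273,5,0.19 -> 0.0 -0.0 145.0 -0.000
plate 600 (array([508. ,  -2.4]), array([134.3,  95. ]), 1.6) z [0.065 0.07  0.075] bbox [264 184  29  40]
blue 134 (array([621.2, 735.1]), array([128.4,  13.4]), 12.9) z [0.034 0.039 0.045] bbox [ 62 148   7  36]
blue 99 (array([ 501.1, -268.8]), array([57.1, 26.2]), 13.7) z [0.024 0.028 0.032] bbox [351 201   9  17]
blue 128 (array([ 438.9, -386.3]), array([42.7, 43.6]), 26.5) z [0.03  0.04  0.047] bbox [382 222  15  13]
blue 207 (array([301.4, 752.4]), array([56.5, 16.1]), 88.7) z [0.024 0.091 0.153] bbox [ 20 255  42   7]
```

View pics/t3.png

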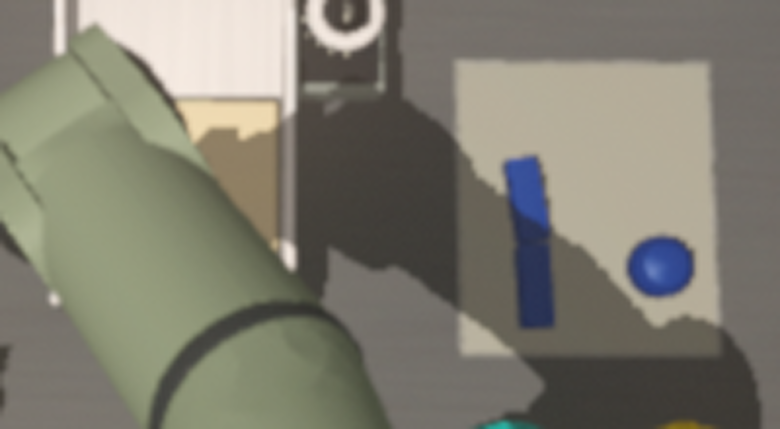

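The two remaining bars haven't moved (crop pixels 527,198 and 535,285). Next is the middle one.

move_arm(moves="-25 5 -5 0.11; -55 12 -5 0.23; -90 19 -5 0.35; -119 25 -5 0.45; -119 25 -5 0.45; -119 25 -5 0.45; -119 25 -5 0.45; -119 25 -5 0.45; -119 25 -5 0.45; -119 25 -5 0.45", grip=1)

```text
clock: 36.18
position: [0.4702, -0.03, 0.1978]
tool_rot: [-3.142, -0.0, 1.151]
force: [0.0, -0.3, 0.2]
grip_width: 0.0855
```

move_arm(moves="-25 15 0 0.12; -50 30 0 0.24; -75 44 5 0.36; -100 59 10 0.48; -125 74 15 0.6; -150 88 25 0.72; -175 103 35 0.84; -200 118 45 0.96; -211 124 50 0.96; -211 124 50 0.96")

```text
clock: 37.02
position: [0.4965, -0.2762, 0.1463]
tool_rot: [-3.141, 0.002, 0.188]
force: [-0.4, 1.0, -0.3]
grip_width: 0.0857
```

```bash
python3 -c "
from h import *
deltas([(.497,-.273,.003,.19)])
p=bot.grab_frame('wrist');save(p,'w7');C=cloud(p)
hsv=cv2.cvtColor(p['frame'],cv2.COLOR_RGB2HSV);H,S,V=[hsv[...,i] for i in range(3)]
m=((H>105)&(H<130)&(S>120)&(C[...,2]<.06)&(C[...,2]>.02)).astype(np.uint8)
k,L,st,_=cv2.connectedComponentsWithStats(m)
for i in range(1,k):
  if st[i,4]>200: print(st[i],rect(C[L==i]),C[L==i][:,2].max())"
```

```text
497,-273,3,0.19 -> 1.1 -3.0 143.3 -0.002
[ 245  146   48  184 6198] (array([ 460.9, -278.6]), array([152.1,  31. ]), 6.3) 0.03091402582920655
[ 368  256   72   60 1076] (array([ 449.5, -386.8]), array([35.9, 53.4]), 40.0) 0.04042429109861767
```

move_arm(moves="1 -2 30 0; 1 -2 65 0; 1 -2 98 0; 1 -2 120 0; 1 -2 134 0; 1 -2 141 0; 1 -2 143 0; 1 -2 143 0; 1 -2 143 0; 1 -2 143 0")

```text
clock: 37.9
position: [0.4985, -0.2719, 0.0059]
tool_rot: [3.141, -0.001, 0.19]
force: [-0.2, -0.2, -0.3]
grip_width: 0.0851
```

move_arm(moves="0 0 0 0; 0 0 0 0; 0 0 0 0; 0 0 0 0; 0 0 0 0; 0 0 0 0; 0 0 0 0; 0 0 0 0; 0 0 0 0; 0 0 0 0", grip=0.1)

```text
clock: 38.73
position: [0.4979, -0.2719, 0.005]
tool_rot: [3.141, -0.0, 0.19]
force: [-1.5, 0.3, 6.2]
grip_width: 0.0268
```

move_arm(moves="0 0 -10 0; 0 0 -30 0; 0 0 -60 0; 0 0 -95 0; 0 0 -130 0; 0 0 -160 0; 0 0 -180 0; 0 0 -195 0; 0 0 -195 0; 0 0 -195 0")

```text
clock: 39.57
position: [0.4978, -0.2719, 0.2005]
tool_rot: [3.141, -0.001, 0.19]
force: [0.5, -0.0, -1.7]
grip_width: 0.027
```

```bash
python3 -c "
from h import *
deltas([(.486,-.02,.2,1.35),(.484,.001,.2,1.6),(.484,.001,.076,1.6)])"
```

```text
486,-20,200,1.35 -> 35.9 -249.6 0.5 -1.160
484,1,200,1.60 -> 20.1 -6.6 -0.0 -0.250
484,1,76,1.60 -> 0.0 -0.0 124.0 -0.000
```

move_arm(moves="2 -15 0 -0.07; 5 -40 0 -0.19; 9 -65 0 -0.31; 13 -92 0 -0.43; 17 -120 0 -0.55; 21 -147 0 -0.67; 25 -174 0 -0.79; 29 -200 0 -0.91; 33 -228 0 -1.03; 36 -250 0 -1.16")

```text
clock: 40.4
position: [0.4851, -0.0174, 0.1989]
tool_rot: [-3.14, -0.0, 1.352]
force: [0.6, -0.5, -1.6]
grip_width: 0.027
```

move_arm(moves="10 -3 0 -0.12; 20 -7 0 -0.25; 20 -7 0 -0.25; 20 -7 15 -0.25; 20 -7 40 -0.25; 20 -7 70 -0.25; 20 -7 95 -0.25; 20 -7 110 -0.25; 20 -7 117 -0.25; 20 -7 117 -0.25")

```text
clock: 41.23
position: [0.4827, 0.0012, 0.0812]
tool_rot: [-3.139, -0.0, 1.592]
force: [-0.6, 0.0, -0.8]
grip_width: 0.027
```

move_arm(moves="0 0 2 0; 0 0 4 0; 0 0 6 0; 0 0 7 0; 0 0 8 0; 0 0 8 0; 0 0 8 0; 0 0 8 0; 0 0 8 0; 0 0 8 0")

```text
clock: 42.07
position: [0.4839, 0.0015, 0.075]
tool_rot: [3.141, 0.0, 1.595]
force: [-0.5, -1.2, 5.6]
grip_width: 0.0271
```

move_arm(moves="0 0 -0.5 0; 0 0 -0.5 0; 0 0 -0.5 0; 0 0 -0.5 0; 0 0 -0.5 0; 0 0 -0.5 0; 0 0 -10 0; 0 0 -40 0; 0 0 -80 0; 0 0 -125 0", grip=0.5)

```text
clock: 42.9
position: [0.4827, 0.002, 0.1979]
tool_rot: [-3.139, -0.001, 1.596]
force: [1.0, -0.1, 0.1]
grip_width: 0.0426
```

```bash
python3 -c "
from h import *
deltas([(.46,-.1,.2,1.15),(.423,-.281,.15,.08),(.423,-.281,.004,.08)])
p=bot.grab_frame('side');fits(p)"|grep -v tile
```

```text
460,-100,200,1.15 -> -101.4 -25.2 -2.1 0.446
423,-281,150,0.08 -> -180.3 40.2 50.0 1.070
423,-281,4,0.08 -> 0.0 -0.0 146.0 -0.000
plate 318 (array([2216.1, -334.7]), array([ 44.3, 513.2]), 0.3) z [0.063 0.069 0.077] bbox [ 0  0 93 44]
plate 1811 (array([488.1,  39.6]), array([170.2, 183.7]), 1.7) z [0.065 0.07  0.074] bbox [243 213  76  60]
plate 124 (array([274.8, 298.7]), array([94.3, 43.5]), 37.1) z [0.063 0.072 0.078] bbox [266 331  36  17]
blue 192 (array([ 437.4, -382.5]), array([50.4, 43.5]), 69.4) z [0.01  0.035 0.046] bbox [360 173  15  16]
blue 206 (array([ 420.1, -275.2]), array([75.2, 37. ]), 8.3) z [0.009 0.025 0.032] bbox [344 195  23  16]
blue 215 (array([481.7,   5.5]), array([28.3, 77.6]), 2.5) z [0.08  0.096 0.102] bbox [280 220  20  22]
blue 240 (array([438.8,  92. ]), array([30.7, 75.2]), 1.6) z [0.079 0.096 0.102] bbox [273 244  21  23]
blue 280 (array([620.4, 737.3]), array([130.4,  14.5]), 11.2) z [0.033 0.038 0.044] bbox [ 50 380  42  26]
```

move_arm(moves="-25 -6 0 0.11; -50 -12 -1 0.22; -75 -19 -2 0.33; -101 -25 -2 0.446; -101 -25 -2 0.446; -101 -25 -2 0.446; -101 -25 -2 0.446; -101 -25 -2 0.446; -101 -25 -2 0.446; -101 -25 -2 0.446", grip=1)

```text
clock: 43.78
position: [0.4613, -0.0993, 0.1984]
tool_rot: [-3.141, -0.0, 1.15]
force: [-0.1, 0.1, -0.1]
grip_width: 0.0858
```

move_arm(moves="-20 4 0 0.12; -40 9 0 0.24; -60 13 0 0.36; -80 18 5 0.48; -100 22 10 0.6; -120 27 15 0.72; -140 31 25 0.84; -160 36 35 0.96; -180 40 45 1.07; -180 40 50 1.07")

```text
clock: 44.62
position: [0.4225, -0.2836, 0.1473]
tool_rot: [3.141, 0.001, 0.069]
force: [-0.9, -0.3, -1.5]
grip_width: 0.0853
```

```bash
python3 -c "
from h import *
deltas([(.423,-.281,.004,.08)])
p=bot.grab_frame('wrist');C=cloud(p)
hsv=cv2.cvtColor(p['frame'],cv2.COLOR_RGB2HSV);H,S,V=[hsv[...,i] for i in range(3)]
m=((H>105)&(H<130)&(S>120)&(C[...,2]<.06)&(C[...,2]>.02)).astype(np.uint8)
k,L,st,_=cv2.connectedComponentsWithStats(m)
for i in range(1,k):
  if st[i,4]>200: print(st[i],rect(C[L==i]),C[L==i][:,2].max())"
```

```text
423,-281,4,0.08 -> 0.6 -2.5 143.3 -0.011
[ 384  148   78   73 4387] (array([ 443.2, -390.4]), array([49.1, 53.4]), 56.5) 0.0478225236861089
[ 254  151   37   96 3306] (array([ 421.7, -281.6]), array([73.7, 26.4]), 4.5) 0.030739567661683453
```

move_arm(moves="0 -2 30 -0.01; 0 -2 65 -0.01; 0 -2 98 -0.01; 0 -2 120 -0.01; 0 -2 134 -0.01; 0 -2 141 -0.01; 0 -2 143 -0.01; 0 -2 143 -0.01; 0 -2 143 -0.01; 0 -2 143 -0.01")

```text
clock: 45.5
position: [0.4243, -0.2788, 0.0064]
tool_rot: [3.141, -0.001, 0.089]
force: [0.6, 0.2, -0.4]
grip_width: 0.0857
```

move_arm(moves="0 0 0 0; 0 0 0 0; 0 0 0 0; 0 0 0 0; 0 0 0 0; 0 0 0 0; 0 0 0 0; 0 0 0 0; 0 0 0 0; 0 0 0 0", grip=0.1)

```text
clock: 46.33
position: [0.4238, -0.2787, 0.0057]
tool_rot: [3.141, -0.0, 0.089]
force: [-1.6, 1.1, 8.7]
grip_width: 0.027
```

move_arm(moves="0 0 -10 0; 0 0 -30 0; 0 0 -60 0; 0 0 -95 0; 0 0 -130 0; 0 0 -160 0; 0 0 -180 0; 0 0 -195 0; 0 0 -195 0; 0 0 -195 0")

```text
clock: 47.17
position: [0.4237, -0.2787, 0.2011]
tool_rot: [3.141, -0.001, 0.089]
force: [-0.3, 0.9, -2.1]
grip_width: 0.027
```

```bash
python3 -c "
from h import *
deltas([(.49,.0,.2,1.2),(.526,.088,.2,1.6),(.526,.088,.076,1.6)])"
```

```text
490,0,200,1.20 -> 90.7 -271.7 1.1 -1.111
526,88,200,1.60 -> 95.1 1.7 0.0 -0.400
526,88,76,1.60 -> 0.0 -0.0 124.0 -0.000
```

move_arm(moves="5 -15 0 -0.06; 14 -42 0 -0.17; 23 -70 0 -0.28; 33 -100 0 -0.4; 43 -130 0 -0.52; 53 -160 0 -0.64; 63 -190 0 -0.76; 73 -220 0 -0.88; 82 -247 0 -1; 91 -272 0 -1.111")

```text
clock: 48.0
position: [0.4896, 0.0027, 0.1995]
tool_rot: [-3.14, 0.0, 1.208]
force: [0.4, 0.2, -1.5]
grip_width: 0.0269
```

move_arm(moves="25 0 0 -0.11; 50 1 0 -0.22; 75 1 0 -0.33; 95 2 0 -0.4; 95 2 10 -0.4; 95 2 35 -0.4; 95 2 65 -0.4; 95 2 90 -0.4; 95 2 108 -0.4; 95 2 115 -0.4")

```text
clock: 48.83
position: [0.5243, 0.088, 0.082]
tool_rot: [-3.137, 0.0, 1.601]
force: [0.1, -0.2, -1.5]
grip_width: 0.0271
```

move_arm(moves="0 0 2 0; 0 0 4 0; 0 0 6 0; 0 0 8 0; 0 0 9 0; 0 0 10 0; 0 0 10 0; 0 0 10 0; 0 0 10 0; 0 0 10 0")

```text
clock: 49.67
position: [0.5268, 0.0882, 0.0757]
tool_rot: [3.141, 0.0, 1.6]
force: [-1.6, -1.8, 5.8]
grip_width: 0.0271
```

move_arm(moves="0 0 -0.5 0; 0 0 -0.5 0; 0 0 -0.5 0; 0 0 -0.5 0; 0 0 -0.5 0; 0 0 -0.5 0; 0 0 -10 0; 0 0 -40 0; 0 0 -80 0; 0 0 -120 0", grip=0.5)

```text
clock: 50.5
position: [0.5257, 0.0885, 0.1971]
tool_rot: [-3.14, -0.001, 1.601]
force: [0.2, -0.5, 0.1]
grip_width: 0.0428
```

```bash
python3 -c "
from h import *
deltas([(.655,-.15,.26,1.6)])"
```

```text
655,-150,260,1.60 -> -242.2 122.1 -62.9 0.001
```

move_arm(moves="-30 15 -20 0; -60 30 -45 0; -95 48 -63 0; -130 65 -63 0; -165 83 -63 0; -200 101 -63 0; -230 116 -63 0; -242 122 -63 0; -242 122 -63 0; -242 122 -63 0", grip=1)

```text
clock: 51.33
position: [0.6553, -0.1504, 0.2586]
tool_rot: [-3.141, -0.001, 1.599]
force: [0.5, -0.0, 0.4]
grip_width: 0.0853
```

```bash
python3 -c "
from h import *
p=bot.grab_frame('wrist');save(p,'w8',s=1.2);C=cloud(p);z=C[...,2]
for a in bot.pinpoint(p,'knob_grip')[:2]: print(a,world(p,a['at'],z=.095))
r=(abs(C[...,0]-.655)<.04)&(abs(C[...,1]+.08)<.04)&(p['z_map']>0)
for lo in(.07,.085,.095):
  m=r&(z>lo)&(z<.12);print(lo,m.sum(),rect(C[m]),C[m].mean(0),z[m].max())
v,u=np.where(r);print(u.min(),u.max(),v.min(),v.max());save(p,'w8c',(u.min()-20,v.min()-20,u.max()+20,v.max()+20),4)
p=bot.grab_frame('side');fits(p)
p=bot.grab_frame('top');fits(p)"|grep -v tile
```

```text
{'at': [274.4, 132.6], 'conf': 0.61} [ 0.65290958 -0.10419043  0.095     ]
0.07 2858 (array([655.8, -85.1]), array([80.1, 70.5]), 1.6) [ 0.65440554 -0.08288365  0.08607374] 0.10498982053667688
0.085 1559 (array([655.9, -81.2]), array([79.5, 62.5]), 1.7) [ 0.65442174 -0.08190426  0.0947214 ] 0.10498982053667688
0.095 855 (array([ 654.2, -104.5]), array([14.2, 41.7]), 86.2) [ 0.6542156  -0.10410618  0.10199229] 0.10498982053667688
231 327 55 149
plate 309 (array([2214.9, -334.3]), array([ 40.9, 515.9]), 0.1) z [0.063 0.07  0.077] bbox [ 0  0 92 44]
plate 69 (array([ 821.6, -320.4]), array([78.5, 26.7]), 31.2) z [0.062 0.071 0.077] bbox [261 133  22   8]
plate 1534 (array([487.9,  39.5]), array([172.6, 186.5]), 1.1) z [0.065 0.07  0.074] bbox [243 213  76  60]
plate 123 (array([275.6, 299.3]), array([94.5, 46.2]), 34.1) z [0.063 0.071 0.078] bbox [266 329  36  19]
blue 191 (array([ 437.2, -383.8]), array([52.9, 48.7]), 57.9) z [0.011 0.034 0.046] bbox [360 173  15  16]
blue 218 (array([482. ,   3.6]), array([26.6, 78.8]), 2.4) z [0.081 0.096 0.102] bbox [280 220  20  22]
blue 226 (array([523.5,  89.3]), array([27.1, 73.7]), 1.1) z [0.079 0.096 0.102] bbox [252 230  20  22]
blue 238 (array([439.6,  92.3]), array([27.3, 74.6]), 2.5) z [0.08  0.096 0.102] bbox [273 244  21  23]
blue 275 (array([620.9, 737. ]), array([128.3,  15.4]), 11.0) z [0.033 0.038 0.043] bbox [ 50 380  42  26]
plate 2077 (array([486.2,  44.4]), array([175.2, 189.8]), 1.6) z [0.065 0.07  0.075] bbox [235 184  58  52]
blue 134 (array([622.4, 733.9]), array([126.8,  13.8]), 11.0) z [0.033 0.039 0.044] bbox [ 62 148   8  36]
blue 210 (array([301.4, 753.4]), array([57.1, 16.1]), 89.6) z [0.026 0.09  0.154] bbox [ 19 255  43   7]
```

View pics/w8.png

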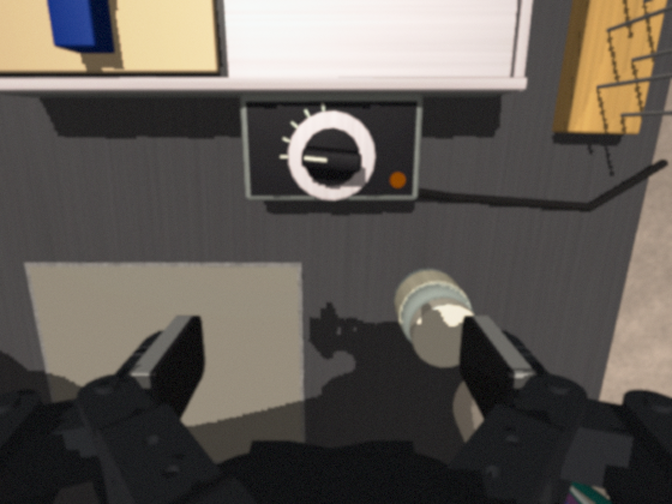

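The bars lie flat on the plate and clear of each other. The knob bar is at picture pixel (330,160), pointer towards −x, and the tick scale runs clockwise.

```bash
python3 -c "
from h import *
deltas([(.654,-.104,.16,3.07),(.654,-.104,.076,3.07)])"
```

```text
654,-104,160,3.07 -> 45.0 0.1 99.0 -1.469
654,-104,76,3.07 -> -0.0 -0.0 84.0 -0.000
```

move_arm(moves="5 0 10 -0.12; 10 0 20 -0.24; 15 0 30 -0.36; 20 0 40 -0.48; 25 0 50 -0.6; 30 0 60 -0.72; 35 0 70 -0.84; 40 0 80 -0.96; 45 0 90 -1.08; 45 0 99 -1.2", grip=0.4, grip_force=25)

```text
clock: 52.37
position: [0.654, -0.1032, 0.1594]
tool_rot: [3.141, 0.0, 2.808]
force: [-0.3, 0.8, -0.2]
grip_width: 0.0343
```

move_arm(moves="0 0 0 -0.1; 0 0 0 -0.2; 0 0 0 -0.269; 0 0 0 -0.269; 0 0 0 -0.269; 0 0 0 -0.269; 0 0 0 -0.269; 0 0 0 -0.269; 0 0 0 -0.269; 0 0 0 -0.269")

```text
clock: 53.2
position: [0.6542, -0.1051, 0.1594]
tool_rot: [-3.142, 0.0, 3.068]
force: [-1.0, 0.4, -0.5]
grip_width: 0.0341
```

```bash
python3 -c "
from h import *
deltas([(.654,-.104,.077,3.07)]);print(bot.observe()['qpos'],bot.observe()['grip_width'])
p=bot.grab_frame('wrist');C=cloud(p);z=C[...,2]
r=(abs(C[...,0]-.655)<.04)&(abs(C[...,1]+.1)<.04)&(p['z_map']>0)&(z>.093)&(z<.11);print(r.sum(),rect(C[r]),C[r].mean(0))"
```

```text
654,-104,77,3.07 -> 0.3 1.1 82.4 -0.002
[ 0.60047311  0.80947818 -0.89479698  1.52558784  0.67225442  1.13588295
  1.06417317] 0.03409856562091331
1568 (array([ 653.9, -104.2]), array([13.7, 41.8]), 86.1) [ 0.65226054 -0.10390719  0.10187271]
```

move_arm(moves="0 1 20 0; 0 1 40 0; 0 1 58 0; 0 1 70 0; 0 1 78 0; 0 1 82 0; 0 1 82 0; 0 1 82 0; 0 1 82 0; 0 1 82 0")

```text
clock: 54.08
position: [0.6547, -0.1042, 0.0782]
tool_rot: [-3.141, 0.001, 3.069]
force: [-0.1, 0.3, 0.5]
grip_width: 0.0338
```

move_arm(moves="0 0 0 0; 0 0 0 0; 0 0 0 0; 0 0 0 0; 0 0 0 0; 0 0 0 0; 0 0 0 0; 0 0 0 0; 0 0 0 0; 0 0 0 0", grip=0)

```text
clock: 54.92
position: [0.6545, -0.1038, 0.0779]
tool_rot: [3.141, 0.001, 3.069]
force: [-1.1, 1.8, 6.2]
grip_width: 0.0133
```

move_arm(moves="0 0 0 0.08; 0 0 0 0.17; 0 0 0 0.26; 0 0 0 0.35; 0 0 0 0.44; 0 0 0 0.53; 0 0 0 0.62; 0 0 0 0.71; 0 0 0 0.8; 0 0 0 0.9")

```text
clock: 55.75
position: [0.6541, -0.1044, 0.0779]
tool_rot: [-3.141, 0.0, 2.164]
force: [-5.3, -0.7, 8.6]
grip_width: 0.013
```

```bash
python3 -c "
from h import *
s=bot.observe();print(s['qpos'],s['grip_width'],s['force'],s['moment'])"
```

```text
[ 0.46735748  0.83764152 -0.6456859   1.57993336  0.59326723  0.92822528
  0.20981566] 0.01304141049781889 [-5.3427078  -0.66748038  8.55295951] [-0.06183926  1.18584657  0.07304657]
```

move_arm(moves="0 0 0 0.06; 0 0 0 0.12; 0 0 0 0.18; 0 0 0 0.24; 0 0 0 0.3; 0 0 0 0.34; 0 0 0 0.38; 0 0 0 0.38; 0 0 0 0.38; 0 0 0 0.38")

```text
clock: 56.58
position: [0.6538, -0.1045, 0.0779]
tool_rot: [-3.141, 0.001, 1.788]
force: [-6.0, -0.5, 11.1]
grip_width: 0.0137
```

```bash
python3 -c "
from h import *
s=bot.observe();print(s['tool_rot'],s['force'],s['moment'])"
```

```text
[-3.14054510e+00  5.52841099e-04  1.78848895e+00] [-6.04509585 -0.50471353 11.10723614] [-0.21331181  1.55355512  0.00366835]
```

move_arm(moves="0 0 0 0.02; 0 0 0 0.04; 0 0 0 0.06; 0 0 0 0.08; 0 0 0 0.1; 0 0 0 0.12; 0 0 0 0.14; 0 0 0 0.15; 0 0 0 0.15; 0 0 0 0.15")

```text
clock: 57.42
position: [0.6539, -0.1046, 0.0781]
tool_rot: [-3.141, 0.002, 1.641]
force: [-7.4, -3.0, 13.1]
grip_width: 0.0135
```

```bash
python3 -c "
from h import *
s=bot.observe();print(s['tool_rot'],s['force'],s['moment'],s['grip_width'])"
```

```text
[-3.14099220e+00  1.71609779e-03  1.64141314e+00] [-7.37162211 -2.98225562 13.07974495] [-0.62464026  1.54183032  2.61376259] 0.013450303195808477
```

The turning moment jumped from about 0 to 2.6 N·m, so the knob is at its stop. I'll release, rise and check.

move_arm(moves="0 0 0 0; 0 0 0 0; 0 0 0 0; 0 0 0 0; 0 0 0 0; 0 0 -10 0; 0 0 -30 0; 0 0 -60 0; -20 0 -100 0; -45 0 -140 0", grip=0.5)

```text
clock: 58.25
position: [0.6569, -0.143, 0.2126]
tool_rot: [3.141, -0.001, 1.642]
force: [0.8, -0.9, 0.3]
grip_width: 0.0431
```

```bash
python3 -c "
from h import *
p=bot.grab_frame('wrist');C=cloud(p);z=C[...,2];save(p,'w9')
r=(abs(C[...,0]-.655)<.04)&(abs(C[...,1]+.1)<.04)&(p['z_map']>0)&(z>.093)&(z<.11);print(r.sum(),rect(C[r]),C[r].mean(0))
p=bot.grab_frame('side');fits(p);save(p,'s9',s=1.4)"|grep -v tile
```

```text
1149 (array([ 654.2, -104.3]), array([14. , 41.7]), 11.5) [ 0.65411852 -0.10355536  0.10207311]
plate 338 (array([2218. , -334.8]), array([ 42.9, 512.3]), 0.0) z [0.063 0.069 0.077] bbox [ 0  0 92 44]
plate 1539 (array([487.9,  39.7]), array([170.3, 184.9]), 1.6) z [0.064 0.07  0.075] bbox [243 213  76  60]
plate 119 (array([276.2, 298.9]), array([94.6, 43.3]), 33.4) z [0.063 0.072 0.078] bbox [266 329  36  19]
blue 193 (array([ 439.1, -384. ]), array([50.2, 46.4]), 38.3) z [0.011 0.036 0.047] bbox [360 173  15  16]
blue 218 (array([482.3,   5.4]), array([27.7, 78.3]), 0.7) z [0.08  0.096 0.102] bbox [280 220  20  22]
blue 225 (array([524. ,  87.2]), array([76.5, 27.5]), 89.4) z [0.08  0.096 0.102] bbox [252 230  20  22]
blue 235 (array([439.8,  92.2]), array([77.4, 27.2]), 89.5) z [0.081 0.096 0.102] bbox [273 244  21  23]
blue 277 (array([620.7, 737.6]), array([129.6,  15. ]), 10.7) z [0.033 0.038 0.043] bbox [ 50 380  42  26]
```

View pics/s9.png

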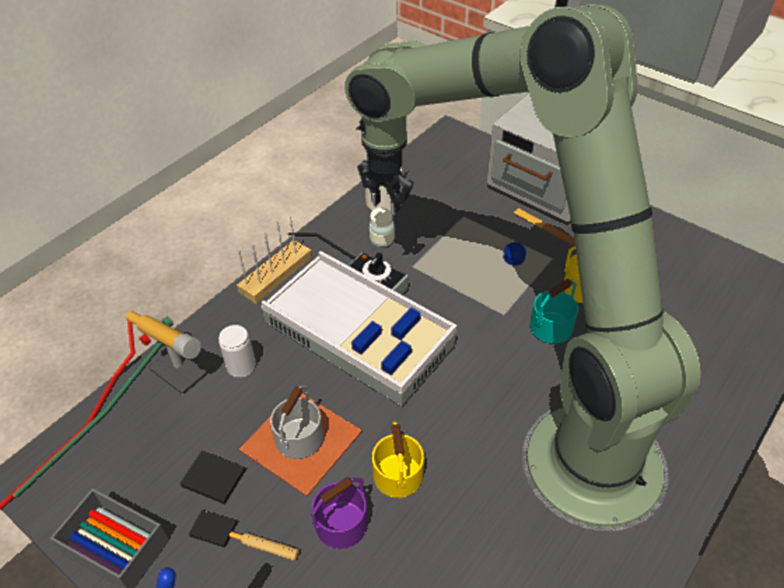

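View pics/w9.png

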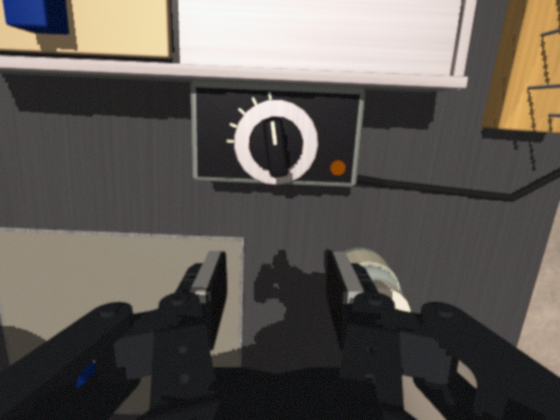

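Knob bar axis reads 101.5°, the full-on angle I had worked out. Pot (297,425), dome (513,253) and the bars on the plate look right. One last close look at the front stop before handing in.

```bash
python3 -c "
from h import *
deltas([(.657,-.143,.32,1.642),(.42,-.02,.32,1.642)])"
```

```text
657,-143,320,1.64 -> 5.8 -1.9 -103.3 -0.008
420,-20,320,1.64 -> 139.5 -227.6 -0.0 -0.000
```

move_arm(moves="0 0 -35 0; 0 0 -70 0; 10 -20 -103 0; 35 -55 -103 0; 58 -92 -103 0; 80 -130 -103 0; 103 -167 -103 0; 125 -203 -103 0; 140 -228 -103 0; 140 -228 -103 0")

```text
clock: 59.18
position: [0.4152, -0.0178, 0.3138]
tool_rot: [-3.141, 0.003, 1.642]
force: [2.2, 0.0, 2.1]
grip_width: 0.043
```

```bash
python3 -c "
from h import *
p=bot.grab_frame('wrist');C=cloud(p);save(p,'w10',s=1.4)
print(bot.observe()['position'])
for a in bot.pinpoint(p,'stop')[:1]: print('stop',a['conf'],world(p,a['at'],z=.06))
for a in bot.pinpoint(p,'plate_top')[:1]: print('plate',a['conf'],world(p,a['at'],z=.07))
# height profile along x near the stop, three lines in y
for y in(-.02,.03,.1):
  m=(abs(C[...,1]-y)<.004)&(C[...,0]>.375)&(C[...,0]<.425)
  x=C[m][:,0];z=C[m][:,2];b=np.round(x/.003)*.003
  print(y,[(round(float(k),3),round(float(np.median(z[b==k])),3)) for k in np.unique(b)])"
```

```text
[ 0.41798968 -0.01936483  0.31413482]
stop 0.86 [0.39573593 0.04036905 0.06      ]
plate 0.88 [0.48194704 0.0459929  0.07      ]
-0.02 [(0.375, 0.371), (0.378, 0.37), (0.381, 0.37), (0.384, 0.0), (0.387, -0.0), (0.393, 0.352), (0.396, 0.338), (0.399, 0.085), (0.402, 0.071), (0.405, 0.071), (0.408, 0.07), (0.411, 0.071), (0.414, 0.071), (0.417, 0.071), (0.42, 0.07), (0.423, 0.071)]
0.03 [(0.375, 0.001), (0.378, 0.001), (0.381, 0.001), (0.384, 0.0), (0.39, 0.085), (0.393, 0.085), (0.396, 0.085), (0.399, 0.071), (0.402, 0.07), (0.405, 0.07), (0.408, 0.07), (0.411, 0.071), (0.414, 0.07), (0.417, 0.071), (0.42, 0.071), (0.423, 0.07), (0.426, 0.07)]
0.1 [(0.375, 0.0), (0.378, 0.0), (0.381, 0.0), (0.384, 0.001), (0.387, 0.085), (0.39, 0.086), (0.393, 0.085), (0.396, 0.081), (0.399, 0.071), (0.402, 0.07), (0.405, 0.071), (0.408, 0.07), (0.411, 0.07), (0.414, 0.07), (0.417, 0.07), (0.42, 0.07), (0.423, 0.07), (0.426, 0.07)]
```

View pics/w10.png

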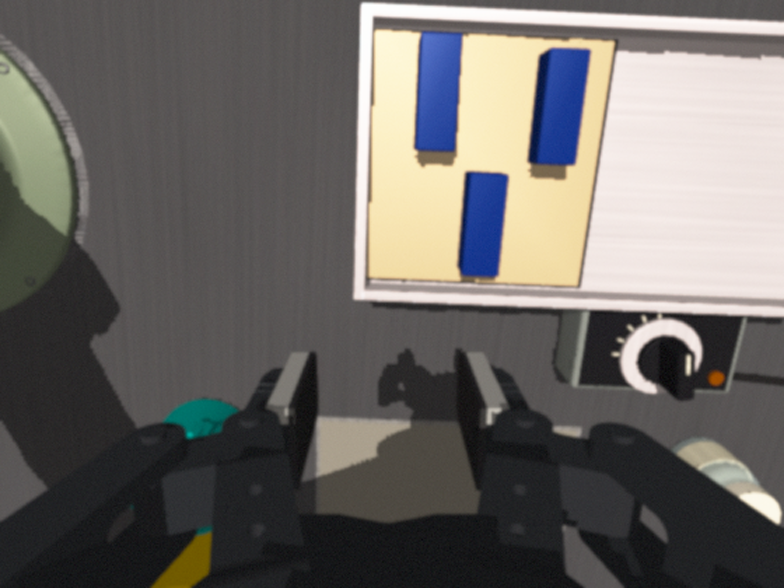

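The height profile drops straight from the stop (85 mm) to the plate (70 mm), with no deck showing between them. The stop-to-plate-centre distance reads 86 mm, so the plate is home. Handing in.

```bash
python3 -c "
from workcell import bot
print(bot.job_done(), bot.observe()['clock'])"
```

```text
the job is handed in; nothing more can be done
the job is handed in; nothing more can be done
```

The changeover is done in the order asked, and I handed the job in at about 60 s of robot time; no verdict came back.

- **Pot:** I lifted it by its handle and stood it on the ceramic tile, near the middle. The purple, yellow and turquoise look-alikes were left alone.
- **Carrier plate:** I pressed on it with about 6–18 N and drew it to the front stop. One reading of 17.8 N was over the 5–15 N range given, so I eased off. At the end there was no gap to the stop in the depth profile, and the plate centre read about 86 mm from it. The wide-view camera fits came out 2–4 mm longer and noisier, so I went by the close view and the force at the stop.
- **Paperweight and bars:** The paperweight stands on the mat. All three bars lie flat on the plate and clear of each other. The first bar was let go about 3 mm above the plate and settled flat.
- **Heat knob:** I turned it clockwise until the turning moment jumped to 2.6 N·m. The bar angle then matched the full-on position, 1.4 rad.

None of the bars shifted and the grip never slackened. Nothing else looked moved in the last overall picture, and the gripper was holding nothing and clear of everything.

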